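# Book in the optics cases at the laser bench

## Task

Book in the optics cases on the bench: hold the hand scanner's beam steady on the middle of each case's label for at least two seconds, in the order red, yellow, green, blue (skip colours that are not there), without the scanner touching a case, and lay the scanner back in its cradle the way it lay. Click the tally dial to the number of cases (green dot is 0, one click each), stand every case upright in the aluminium tray, and leave the other things on the bench where they are.

Things in the scene. Friction and masses are not known exactly. Their poses are not given: they have to be found in the camera images.
- case_red: Small square optics case, black body 46 x 46 x 34 mm with a red lid 48 x 48 x 18 mm on top (52 mm tall in all), about 120 g; origin at the centre of its underside, z up, x and y across its flat sides. Any of the four coloured cases may be absent (3 or 4 are there).
- case_red_label (a point): Centre of the 30 mm square white barcode label on top of the red case, 52 mm above its underside.
- case_yellow: Small square optics case, black body 46 x 46 x 34 mm with a yellow lid 48 x 48 x 18 mm on top (52 mm tall in all), about 120 g; origin at the centre of its underside, z up, x and y across its flat sides. Any of the four coloured cases may be absent (3 or 4 are there).
- case_yellow_label (a point): Centre of the 30 mm square white barcode label on top of the yellow case, 52 mm above its underside.
- case_green: Small square optics case, black body 46 x 46 x 34 mm with a green lid 48 x 48 x 18 mm on top (52 mm tall in all), about 120 g; origin at the centre of its underside, z up, x and y across its flat sides. Any of the four coloured cases may be absent (3 or 4 are there).
- case_green_label (a point): Centre of the 30 mm square white barcode label on top of the green case, 52 mm above its underside.
- case_blue: Small square optics case, black body 46 x 46 x 34 mm with a blue lid 48 x 48 x 18 mm on top (52 mm tall in all), about 120 g; origin at the centre of its underside, z up, x and y across its flat sides. Any of the four coloured cases may be absent (3 or 4 are there).
- case_blue_label (a point): Centre of the 30 mm square white barcode label on top of the blue case, 52 mm above its underside.
- scanner: Hand barcode scanner, a wand of about 180 g. Straight white handle of 28 x 28 mm section, 160 mm long (x from -90 to +70 mm), orange tail band at -x, dark rubber grip band at its middle; black head at the +x end, tilted 45 degrees down, 44 mm wide (x to 123 mm, its lowest point 16 mm below the handle's underside). Origin on the handle's underside below the grip band; x along the handle to the head, z up as it lies in the cradle. It is always reading: there is no trigger.
- scanner_grip (a point): Centre of the handle at the rubber grip band, 14 mm above the underside: where to grip it, across the handle (28 mm wide); the centre of mass is about 17 mm ahead of it.
- scanner_window: Red window on the face of the scanner's head, 34 x 22 mm; origin at its centre, at x 110.6, y 0, z -3.6 mm in the scanner's frame. Its x axis is the beam: out of the window, 45 degrees down from the handle's x. A label is read when this axis points at it, with the window some 35 to 95 mm away (65 mm is best).
- cradle: Fixed scanner cradle: aluminium foot 150 x 70 mm with two grey forks 50 mm either side of its middle (14 mm thick, floor 50 mm above the table, cheeks 40 mm apart and 12 mm high). The handle lies in the forks; fingers fit between the forks at the middle. Origin under its centre, x towards the side where the scanner's head goes, z up.
- cradle_seat (a point): Where the scanner's grip point lies when the scanner is in its cradle: above the middle of the cradle, 64 mm above the table.
- tray: Fixed low aluminium tray for booked-in cases, 120 x 320 mm outside, rim 14 mm high, wall and floor 5 mm; origin under its centre, y along its length.
- tray_in (a point): Centre of the tray's inner floor, 5 mm above the table.
- tally_unit: Fixed grey tally box 130 x 140 x 60 mm with the click dial at the middle of its top; origin under its centre. Ten dots lie in a half circle round the dial, 42 mm from its axis and 20 degrees apart: dot 0 (large, green) towards the box's +y, then clockwise seen from above through +x (far side) to dot 9 towards -y; dot 5 is large and orange, the others small and white.
- tally (a joint): Angle of the tally dial, rad, growing clockwise seen from above: 0 when its white pointer is at the green dot 0 and 0.349 (20 degrees) per click, up to 3.14 at dot 9, with end stops at both. Spring detents hold it at the dots: about 0.06 N m takes it over to the next, and let go between two dots it snaps to the nearer.
- tally_grip (a point): On the dial's axis, 90 mm above the table, at the height to grip. The dial is black: a disc of 48 mm diameter, 8 mm high, and on it a bar 14 mm wide, 42 mm long, its top 38 mm above the underside of the disc (9 mm above this point). The bar runs along this point's y axis, the white pointer line at the +y end; the point turns with the dial.
- post: Bystander: short steel post, 25 mm in diameter (36 mm at its foot), 36 mm high, bolted to the table among the cases; origin under its centre.
- mount_a: Bystander, leave alone: black lens mount with clear lens on a foot 60 x 50 mm, about 95 mm tall, origin under its foot.
- mount_b: Bystander, leave alone: black lens mount with amber lens on a foot 60 x 50 mm, about 110 mm tall, origin under its foot.
- spool: Bystander, leave alone: blue spool of fibre standing on its flange, 100 mm in diameter, 56 mm tall, origin under its centre.
- parts_box: Bystander, leave alone: clear box with orange lid, 72 x 122 x 38 mm, origin under its centre.
- driver: Bystander, leave alone: screwdriver with black handle, 200 mm long, lying on the table along its x axis.
Mind the look-alikes: they are no part of the job. Leave any pink or turquoise look-alike of the scanner alone.

How it is judged:
On the way, in this order (a step that is already met when the one before it is completed fails the run):
1. the scanner has its beam on the label of the red case (aim within 10 mm of the label's centre, 35 to 95 mm from the window) for 1.5 s; passed over if there is no red case (x of case_red_label in the frame of scanner_window between 0.035 and 0.095 m and y of case_red_label in the frame of scanner_window between -0.01 and 0.01 m and z of case_red_label in the frame of scanner_window between -0.01 and 0.01 m), for 1.5 s.
2. the scanner has its beam on the label of the yellow case (aim within 10 mm of the label's centre, 35 to 95 mm from the window) for 1.5 s; passed over if there is no yellow case (x of case_yellow_label in the frame of scanner_window between 0.035 and 0.095 m and y of case_yellow_label in the frame of scanner_window between -0.01 and 0.01 m and z of case_yellow_label in the frame of scanner_window between -0.01 and 0.01 m), for 1.5 s.
3. the scanner has its beam on the label of the green case (aim within 10 mm of the label's centre, 35 to 95 mm from the window) for 1.5 s; passed over if there is no green case (x of case_green_label in the frame of scanner_window between 0.035 and 0.095 m and y of case_green_label in the frame of scanner_window between -0.01 and 0.01 m and z of case_green_label in the frame of scanner_window between -0.01 and 0.01 m), for 1.5 s.
4. the scanner has its beam on the label of the blue case (aim within 10 mm of the label's centre, 35 to 95 mm from the window) for 1.5 s; passed over if there is no blue case (x of case_blue_label in the frame of scanner_window between 0.035 and 0.095 m and y of case_blue_label in the frame of scanner_window between -0.01 and 0.01 m and z of case_blue_label in the frame of scanner_window between -0.01 and 0.01 m), for 1.5 s.
At the end, for the whole second after the job is handed in: The tally dial rests on the dot whose number is the number of cases present (within 0.1 rad); every case present stands upright (within 0.1 rad) and at rest on the tray's floor; the scanner lies level in the cradle's forks, head the same way as at the start, its grip point within 20 mm of the seat (((height (world z) of case_blue above 5 m and value of joint tally above 0.947198 rad) or (height (world z) of case_green above 5 m and value of joint tally above 0.947198 rad) or (height (world z) of case_yellow above 5 m and value of joint tally above 0.947198 rad) or (height (world z) of case_red above 5 m and value of joint tally above 0.947198 rad) or value of joint tally above 1.29626 rad) and (height (world z) of case_blue below 5 m or value of joint tally below 1.1472 rad) and (height (world z) of case_green below 5 m or value of joint tally below 1.1472 rad) and (height (world z) of case_yellow below 5 m or value of joint tally below 1.1472 rad) and (height (world z) of case_red below 5 m or value of joint tally below 1.1472 rad) and value of joint tally below 1.49626 rad and x of case_red in the frame of tray between -0.05 and 0.05 m and y of case_red in the frame of tray between -0.15 and 0.15 m and z of each of case_red, case_yellow, case_green, case_blue in the frame of tray below 0.012 m and angle between each of case_red, case_yellow, case_green, case_blue's own z axis and vertical below 0.1 rad and linear speed of each of case_red, case_yellow, case_green, case_blue, scanner below 0.03 m/s and x of case_yellow in the frame of tray between -0.05 and 0.05 m and y of case_yellow in the frame of tray between -0.15 and 0.15 m and x of case_green in the frame of tray between -0.05 and 0.05 m and y of case_green in the frame of tray between -0.15 and 0.15 m and x of case_blue in the frame of tray between -0.05 and 0.05 m and y of case_blue in the frame of tray between -0.15 and 0.15 m and distance between scanner_grip and cradle_seat below 0.02 m and angle between scanner's own z axis and vertical below 0.12 rad and x of scanner_window in the frame of cradle above 0.08 m and angle between the x axis of scanner and the x axis of cradle, either way round below 0.2 rad); the robot touches nothing.
It fails at once if a bystander is pushed more than 3 cm (distance of any of mount_a, mount_b, spool, parts_box, driver from where it was at the start of the episode above 0.03 m).
It fails at once if the scanner knocks against a case (over 4 N) (contact force between scanner and case_red above 4 N or contact force between scanner and case_yellow above 4 N or contact force between scanner and case_green above 4 N or contact force between scanner and case_blue above 4 N).
Of case_red, case_yellow, case_green, case_blue only 3 to 4 are there at a start; the rules pass over those that are not, and their reading is None.
At some moment in a run one of case_red, case_yellow, case_green, case_blue may be knocked a few centimetres aside while the robot is not near it.
It also fails if it takes over 200 s, if anything falls off the work surface, if the arm or the gripper's body presses on something with over 40 N, if the wrist force passes 120 N, or if a joint passes its speed limit or range.

## Robot

A 7-joint arm with a two-finger parallel gripper is mounted at the origin on the work surface. World frame = base frame: x ahead of the robot, y to its left, z up, the work surface at z = 0. Lengths are in m, angles in rad, forces in N, time in s.
With the tool pointing down it reaches from about 0.4 to 0.85 m from the base axis. Payload 10.4 kg.
Tool frame: the origin (TCP) lies between the finger pads; the fingertips stand 17 mm ahead of it and the grasp point (between the pads) lies 2 mm behind it; z points along the fingers, y is the direction in which the jaws open and shut (so a half turn about z gives the same grasp; the last joint's range is limited). The gripper opens to 85 mm and grips with 20 to 120 N. Pads are 22 mm wide; open, the fingers measure 114 mm over their backs; the gripper's body (76 mm by 85 mm) begins 54 mm behind the grasp point. The pads swing forward as they close: fully open they stand 13 mm farther back than shut.
Start: joints at [-1.209, 0.332, -0.065, 1.46, 0.022, 1.35, -0.088], TCP at [0.235, 0.579, 0.248] pointing down, gripper open.
Joint ranges: [-2.6, 2.6], [-0.5, 2.12], [-1.47, 1.34], [0.16, 2.42], [-1.27, 4.41], [0.06, 2.06], [-2.6, 2.6]. Speed limits (rad/s): [2.22, 2.22, 2.79, 2.79, 3.14, 3.14, 3.14].

## Interface

Orientations are given as a unit quaternion [x, y, z, w].
In Python, from workcell import manip gives the robot as it stands.
- The arm moves only by the tool jog_arm, never from a script. Its argument "steps" is one flat list of numbers, 5 for each row, row after row: the finger opening in m, from 0 to 0.0854, then the shift along the tool's x, y, z in m, then the turn about the tool's z in rad. In form: [gripper, x, y, z, twist, gripper, x, y, z, twist, ...]. A call has exactly 10 rows; each row is the pose to reach, as a shift and turn from the pose commanded when the call began, along the tool's axes at that moment; what a row does not reach only later rows make up. A row lasts 1/10 s, in which the tool goes at most 50 mm and 8.59 degrees, less where a joint would pass 70% of its speed; a pose out of reach is approached as far as the arm can. A call with a gripper value outside its range is refused whole. The fingers move at their own pace and stop on an object; "grip_force" is the grip in N (left out, the last holds). Time passes only in rows, so rows that repeat a pose let the fingers close, or fill a call up. It gives the time, the measured TCP pose, the force and the opening at its end, in the units of the state.
- manip.get_obs(): the state, without advancing time (a new reading comes with each control period).
- manip.camera(name): name is "side" or "top" or "wrist"; returns (picture, depth): 420x560x3 uint8, red, green, blue; 420x560 float32, m along the optical axis (not along the pixel's ray), 0 where there is no reading.
- manip.calibration(name): a dict with "mtx" (3x3 intrinsics, pixels), "world_to_cam" (4x4, takes a point from world to camera coordinates). Camera axes: x right, y down, z forward; pixel columns grow to the right and rows downward; lengths in m; the calibration is good to about 2 mm. The wrist camera is an equidistant fisheye: a pixel r from the principal point sees the ray r / f radians off the axis. A picture is of the moment at which its call begins: read the wrist's pose just before it. calibration takes no time and is no camera call; for the wrist camera it gives the pose at the moment of the call.
- manip.hand_in(): hands the job in, once; it reports no verdict.
The state is a dict: "clock": time; "joint_pos": joint angles; "joint_velocities": joint speeds; "tau": joint torques, N m; "position": TCP position; "ee_rot": TCP orientation; "ft_force": force on the tool from outside, world axes, zero at the start; "torque": the same for the moment, N m; "grip_width": opening from 0.0 (shut) to 1.0 (fully open).
Only numpy, scipy, OpenCV 4.12 (cv2) and the standard library are available. Lean on these libraries where they do the work, as an engineer would, in place of code of your own. Each camera call takes 0.05 s, during which the arm holds its last target.

## Working session

There is one attempt and no reset: what is moved stays moved. The work goes in short steps, Python scripts to look and compute and a tool call to move; the robot and the scene stay as the last step left them, time stands still between calls to the robot, and variables do not carry over. Pictures are saved under pics/ and viewed, and the job is handed in when it is done.

Besides the shell and the picture viewer there is one more tool, called after "Request:" as name(argument=value, ...), one argument or row to a line, values as JSON. jog_arm: Moves the arm, as the interface text tells. Its arguments: {"type":"object","properties":{"steps":{"type":"array"},"grip_force":{"type":"number"}},"required":["steps"]}

```bash
mkdir -p pics; ls; cat > h.py <<'E'
import numpy as np, cv2
from workcell import manip
from scipy.spatial.transform import Rotation as R
def snap(name,fn):
    cal=manip.calibration(name); im,d=manip.camera(name)
    cv2.imwrite(f'pics/{fn}.png',cv2.cvtColor(im,cv2.COLOR_RGB2BGR)); np.savez(f'pics/{fn}.npz',im=im,d=d,K=cal['mtx'],T=cal['world_to_cam'])
    return im,d,cal
def load(fn):
    z=np.load(f'pics/{fn}.npz'); return z['im'],z['d'],z['K'],z['T']
def px2w(fn,u,v,z=None):
    im,d,K,T=load(fn); Ti=np.linalg.inv(T)
    ray=np.array([(u-K[0,2])/K[0,0],(v-K[1,2])/K[1,1],1])
    if z is None:
        return (Ti@np.r_[ray*d[int(v),int(u)],1])[:3]
    o=Ti[:3,3]; r=Ti[:3,:3]@ray; return o+r*(z-o[2])/r[2]
def crop(fn,x0,y0,x1,y1,s,out):
    im=cv2.imread(f'pics/{fn}.png')[y0:y1,x0:x1]; cv2.imwrite(f'pics/{out}.png',cv2.resize(im,None,fx=s,fy=s,interpolation=cv2.INTER_CUBIC))
E
python3 - <<'E'
from h import *
o=manip.get_obs(); print({k:np.round(v,3) for k,v in o.items()})
for n in ('top','side','wrist'):
    im,d,c=snap(n,n+'0'); print(n,np.round(c['mtx'],1).tolist(),np.round(c['world_to_cam'],3).tolist())
E
```

```text
pics
{'clock': np.float64(0.0), 'joint_pos': array([-1.209,  0.333, -0.065,  1.461,  0.022,  1.35 , -0.088]), 'joint_velocities': array([-0.003,  0.   ,  0.001,  0.001, -0.   , -0.   , -0.   ]), 'tau': array([-0.0000e+00, -6.2542e+01,  4.9000e-02, -3.9161e+01,  1.6000e-02,
        1.0000e-02, -0.0000e+00]), 'position': array([0.234, 0.579, 0.247]), 'ee_rot': array([ 0.191,  0.982, -0.001, -0.   ]), 'ft_force': array([ 0.549,  0.562, -0.67 ]), 'torque': array([ 0.008,  0.024, -0.028]), 'grip_width': np.float64(0.997)}
top [[405.5, 0.0, 283.7], [0.0, 405.5, 206.7], [0.0, 0.0, 1.0]] [[0.005, -1.0, 0.016, 0.039], [-0.981, -0.008, -0.193, 0.535], [0.193, -0.015, -0.981, 0.986], [0.0, 0.0, 0.0, 1.0]]
side [[509.7, 0.0, 278.4], [0.0, 509.7, 208.5], [0.0, 0.0, 1.0]] [[0.737, -0.675, 0.013, -0.367], [-0.406, -0.459, -0.79, 0.31], [0.54, 0.577, -0.613, 0.895], [0.0, 0.0, 0.0, 1.0]]
wrist [[325.2, 0.0, 283.2], [0.0, 325.2, 216.0], [0.0, 0.0, 1.0]] [[0.375, 0.927, -0.001, -0.625], [0.882, -0.357, 0.307, -0.041], [0.284, -0.116, -0.952, 0.382], [0.0, 0.0, 0.0, 1.0]]
```

View pics/top0.png

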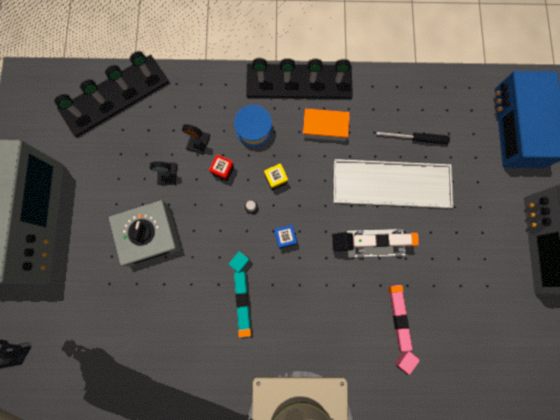

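View pics/side0.png

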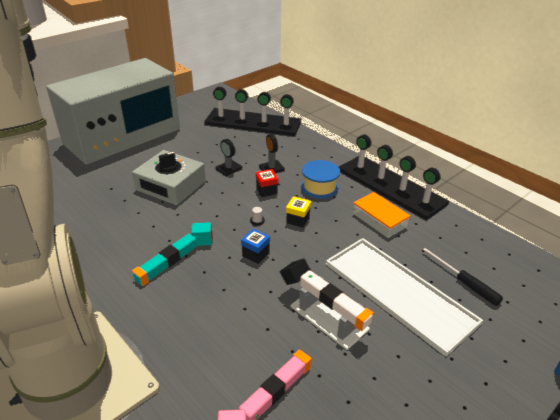

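View pics/wrist0.png

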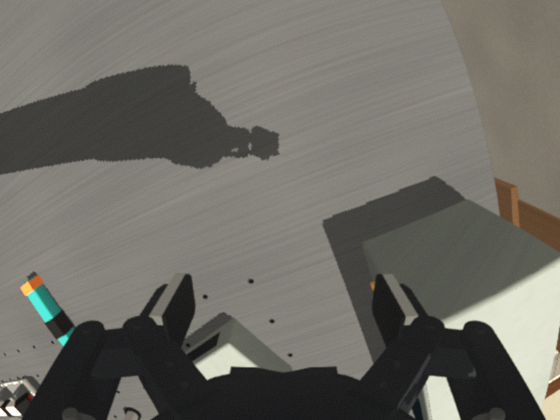

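```bash
python3 - <<'E'
from h import *
crop('top0',100,110,310,270,3.8,'c1'); crop('top0',320,150,460,270,5,'c2')
E
```

```text
(no output)
```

View pics/c1.png

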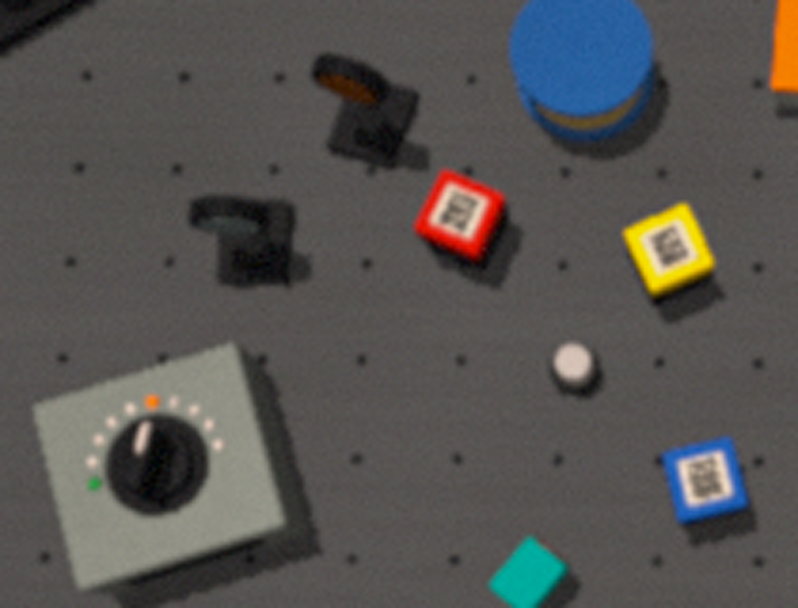

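View pics/c2.png

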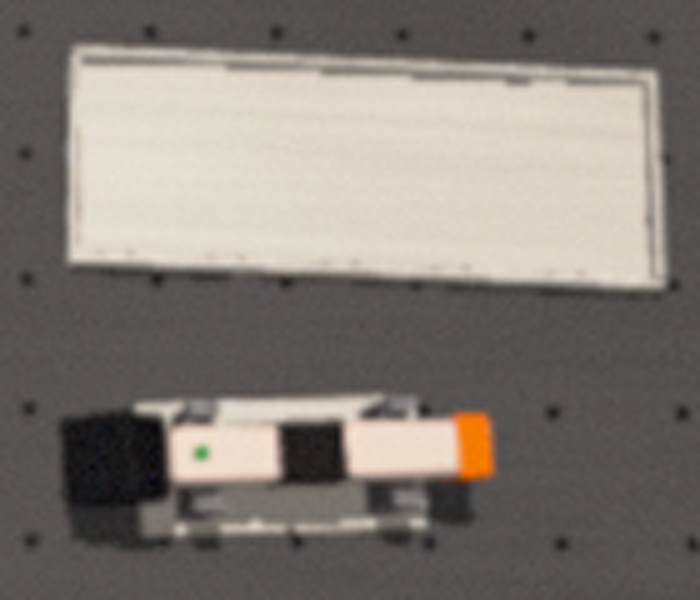

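```bash
cat >> h.py <<'E'
HS={'red':[((0,120,80),(8,255,255)),((172,120,80),(180,255,255))],'yellow':[((22,120,80),(35,255,255))],'blue':[((105,120,60),(125,255,255))]}
def cases(fn):
    im,d,K,T=load(fn); hsv=cv2.cvtColor(im,cv2.COLOR_RGB2HSV); out={}
    for c,rs in HS.items():
        m=sum(cv2.inRange(hsv,np.array(a),np.array(b)) for a,b in rs)
        # top-face only: depth-based height ~0.052
        v,u=np.nonzero(m); 
        Ti=np.linalg.inv(T); z=d[v,u]; P=np.c_[(u-K[0,2])/K[0,0]*z,(v-K[1,2])/K[1,1]*z,z,np.ones(len(u))]@Ti.T
        s=(abs(P[:,2]-.052)<.012)&(P[:,0]>.2)
        mm=np.zeros_like(m); mm[v[s],u[s]]=255
        n,lab,st,cen=cv2.connectedComponentsWithStats(mm)
        for i in range(1,n):
            if 60<st[i,4]<1500 and st[i,2]<45 and st[i,3]<45:
                cs,_=cv2.findContours((lab==i).astype(np.uint8),0,2); h=cv2.convexHull(cs[0])[:,0,:].astype(float)
                W=np.array([px2w(fn,*p,z=.052)[:2] for p in h]).astype(np.float32)
                r=cv2.minAreaRect(W*1000); yaw=r[2]
                print(c,np.round(r[0],1),'size',np.round(r[1],1),'yaw',round(yaw,1),'(mod 90)', 'px',np.round(cen[i],1))
E
python3 - <<'E'
from h import *
cases('top0')
q=lambda n,u,v,z:print(n,np.round(px2w('top0',u,v,z),4))
f1=lambda u,v:(100+u/3.8,110+v/3.8)
f2=lambda u,v:(320+u/5,150+v/5)
for n,u,v in [('lab_r',461,215),('lab_y',670,247),('lab_b',706,480)]: q(n,*f1(u,v),.052)
for n,u,v in [('post',573,362)]: q(n,*f1(u,v),.036)
for n,u,v in [('box tl',35,405),('tr',235,345),('br',285,525),('bl',80,588),('dot0',95,483),('dot9',218,444),('dot5',152,401)]: q(n,*f1(u,v),.06)
for n,u,v in [('ptr_out',147,422),('ptr_in',138,450)]: q(n,*f1(u,v),.099)
for n,u,v in [('disc c',157,465)]: q(n,*f1(u,v),.068)
for n,u,v in [('tray tl',72,47),('tr',660,70),('br',665,288),('bl',68,264)]: q(n,*f2(u,v),.014)
for n,u,v in [('grip a',283,425),('b',345,422),('c',346,480),('d',283,482),('tail r top',492,412),('tail r bot',494,477),('head joint t',170,427),('b',168,482)]: q(n,*f2(u,v),.078)
im,d,K,T=load('top0')
for u,v in [(315,452),(400,450),(230,450)]:
  U,V=f2(u,v);print(np.round(px2w('top0',U,V),4))
for n,(u,v) in {'ptr':(142,435),'labr':(461,215)}.items(): print(n,px2w('top0',*f1(u,v)))
E
```

```text
red [642.2 207.1] size [49.6 49.7] yaw 66.6 (mod 90) px [220.5 166.1]
yellow [618.7  64.1] size [50.3 48.8] yaw 24.3 (mod 90) px [275.3 175.3]
blue [763.4 126.4] size [99.1 98.7] yaw 0.7 (mod 90) px [252.3 122.2]
blue [460.6  38.6] size [48.5 47.9] yaw 14.4 (mod 90) px [284.7 235.8]
lab_r [0.6401 0.205  0.052 ]
lab_y [0.6187 0.0616 0.052 ]
lab_b [0.4588 0.0364 0.052 ]
post [0.5412 0.1273 0.036 ]
box tl [0.5045 0.48   0.06  ]
tr [0.5461 0.3511 0.06  ]
br [0.4264 0.3111 0.06  ]
bl [0.3849 0.4407 0.06  ]
dot0 [0.4531 0.4365 0.06  ]
dot9 [0.4794 0.3581 0.06  ]
dot5 [0.5078 0.4034 0.06  ]
ptr_out [0.4876 0.3922 0.099 ]
ptr_in [0.4696 0.3965 0.099 ]
disc c [0.4642 0.3943 0.068 ]
tray tl [ 0.6748 -0.0959  0.014 ]
tr [ 0.6649 -0.4174  0.014 ]
br [ 0.5436 -0.4109  0.014 ]
bl [ 0.554  -0.0915  0.014 ]
grip a [ 0.4604 -0.1873  0.078 ]
b [ 0.4621 -0.2182  0.078 ]
c [ 0.4334 -0.2174  0.078 ]
d [ 0.4322 -0.1862  0.078 ]
tail r top [ 0.4676 -0.2915  0.078 ]
tail r bot [ 0.4354 -0.2906  0.078 ]
head joint t [ 0.459  -0.1314  0.078 ]
b [ 0.4319 -0.1296  0.078 ]
[ 0.4469 -0.2022  0.0798]
[ 0.4482 -0.2443  0.0796]
[ 0.4479 -0.1608  0.0776]
ptr [0.47872157 0.39356117 0.1022902 ]
labr [0.63936388 0.20467109 0.05430906]
```

```bash
cat >> h.py <<'E'
def to(x,y,z,yang=None,o=None):
    """shift in tool axes to reach world xyz; yang: tool-y world heading in deg (mod 180)"""
    o=o or manip.get_obs(); Rm=R.from_quat(o['ee_rot']).as_matrix()
    d=Rm.T@(np.array([x,y,z])-o['position']); 
    cur=np.degrees(np.arctan2(Rm[1,1],Rm[0,1])); tw=None
    if yang is not None:
        dd=(yang-cur+90)%180-90; tw=round(-np.radians(dd),3)
    print('clock',round(float(o['clock']),2),'pos',np.round(o['position'],4),'yang',round(cur,1),'tilt',np.round(Rm[:,2],3),'w',round(float(o['grip_width'])*.0854,4),'F',np.round(o['ft_force'],1),'q',np.round(o['joint_pos'],2)); print('shift',np.round(d,4),'twist',tw)
E
python3 - <<'E'
from h import *
to(.4665,.3965,.19,78)
E
```

```text
clock 0.15 pos [0.2345 0.579  0.2477] yang 68.0 tilt [-0.    -0.001 -1.   ] w 0.0851 F [-0.3 -0.4 -0.5] q [-1.21  0.33 -0.06  1.46  0.02  1.35 -0.09]
shift [-0.2836 -0.0821  0.0578] twist -0.175
```

Request:
jog_arm(
  steps=[0.0854,-0.03,-0.008,0.005,-0.02,0.0854,-0.065,-0.019,0.012,-0.04,0.0854,-0.105,-0.03,0.02,-0.06,0.0854,-0.145,-0.042,0.03,-0.09,0.0854,-0.185,-0.054,0.038,-0.12,0.0854,-0.22,-0.064,0.045,-0.14,0.0854,-0.25,-0.073,0.051,-0.16,0.0854,-0.27,-0.079,0.055,-0.175,0.0854,-0.283,-0.082,0.058,-0.175,0.0854,-0.2836,-0.082,0.058,-0.175],
)

```text
clock: 1.15
position: [0.4678, 0.3954, 0.1897]
ee_rot: [0.106, 0.994, -0.001, -0.0]
ft_force: [-0.1, -0.1, -0.3]
grip_width: 1.0
```

```bash
python3 - <<'E'
from h import *
to(.4665,.3965,.091,78)
snap('wrist','wrist1')
E
```

```text
clock 1.15 pos [0.4678 0.3954 0.1897] yang 77.8 tilt [-0.    -0.001 -1.   ] w 0.0854 F [-0.1 -0.1 -0.3] q [-0.83  0.34  0.06  1.58 -0.02  1.23  0.6 ]
shift [0.0015 0.0009 0.0987] twist -0.003
```

View pics/wrist1.png

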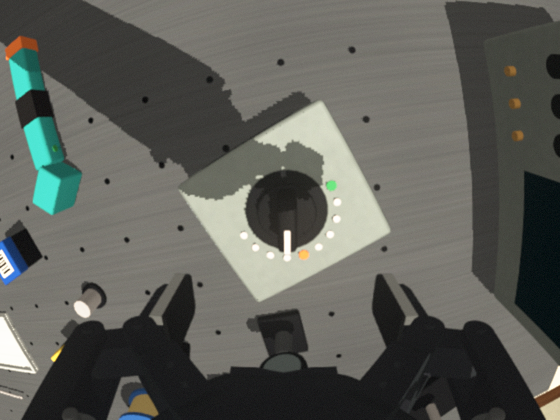

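Request:
jog_arm(
  steps=[0.0854,0,0,0.015,0,0.0854,0.001,0,0.035,0,0.0854,0.001,0.001,0.055,0,0.0854,0.001,0.001,0.075,0,0.0854,0.001,0.001,0.088,0,0.0854,0.001,0.001,0.098,0,0.0854,0.001,0.001,0.098,0,0.0,0.001,0.001,0.098,0,0.0,0.001,0.001,0.098,0,0.0,0.001,0.001,0.098,0],
  grip_force=30,
)

```text
clock: 2.2
position: [0.4663, 0.3984, 0.0932]
ee_rot: [0.105, 0.995, 0.001, 0.0]
ft_force: [-1.3, -0.4, -0.1]
grip_width: 0.517
```

Request:
jog_arm(
  steps=[0,0,0,0,0,0,0,0,0,0,0,0,0,0,0,0,0,0,0,0,0,0,0,0,0,0,0,0,0,0,0,0,0,0,0,0,0,0,0,0,0,0,0,0,0,0,0,0,0,0],
)

```text
clock: 3.2
position: [0.4661, 0.3983, 0.0927]
ee_rot: [0.105, 0.995, 0.0, 0.0]
ft_force: [-0.6, 0.1, 4.9]
grip_width: 0.155
```

Request:
jog_arm(
  steps=[0,0,0,0,-0.1,0,0,0,0,-0.22,0,0,0,0,-0.34,0,0,0,0,-0.46,0,0,0,0,-0.58,0,0,0,0,-0.7,0,0,0,0,-0.82,0,0,0,0,-0.94,0,0,0,0,-1.05,0,0,0,0,-1.05],
)

```text
clock: 4.2
position: [0.4664, 0.3973, 0.0927]
ee_rot: [-0.409, 0.912, -0.0, 0.0]
ft_force: [-0.8, -2.5, 7.4]
grip_width: 0.157
```

Request:
jog_arm(
  steps=[0,0,0,0,0,0,0,0,0,0,0.0854,0,0,0,0,0.0854,0,0,0,0,0.0854,0,0,0,0,0.0854,0,0,0,0,0.0854,0,0,0,0,0.0854,0,0,-0.02,0,0.0854,0,0,-0.05,0,0.0854,0,0,-0.09,0],
)

```text
clock: 5.2
position: [0.4651, 0.3973, 0.1817]
ee_rot: [-0.408, 0.913, -0.001, -0.002]
ft_force: [0.4, 0.0, 1.0]
grip_width: 0.998
```

```bash
python3 - <<'E'
from h import *
to(.449,-.201,.2,2.1)
snap('wrist','wrist2'); snap('top','top2'); cases('top2')
E
```

```text
clock 5.2 pos [0.4651 0.3973 0.1817] yang 138.1 tilt [-0.002 -0.002 -1.   ] w 0.0852 F [0.4 0.  1. ] q [-0.67  0.35 -0.14  1.58  0.05  1.22  1.59]
shift [ 0.4565 -0.3872 -0.0169] twist -0.767
red [642.2 206.9] size [49.8 49.7] yaw 66.4 (mod 90) px [220.5 166.1]
yellow [618.6  64.2] size [50.2 49. ] yaw 24.6 (mod 90) px [275.3 175.3]
blue [763.4 126.4] size [99.1 98.7] yaw 0.7 (mod 90) px [252.3 122.2]
blue [460.5  38.7] size [48.4 48. ] yaw 14.0 (mod 90) px [284.8 235.7]
```

View pics/wrist2.png

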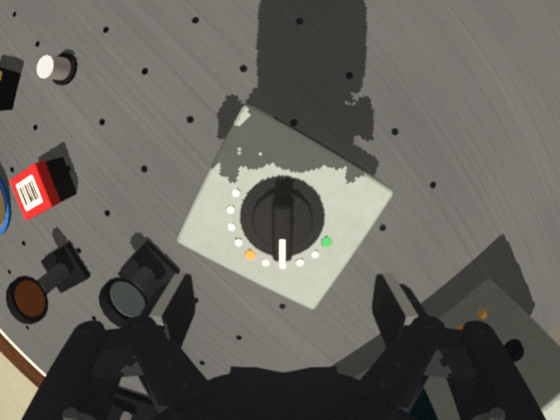

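Request:
jog_arm(
  steps=[0.0854,0.012,-0.01,-0.02,0.08,0.0854,0.035,-0.03,-0.04,0.2,0.0854,0.06,-0.051,-0.06,0.32,0.0854,0.085,-0.072,-0.07,0.45,0.0854,0.11,-0.094,-0.07,0.58,0.0854,0.135,-0.115,-0.07,0.7,0.0854,0.16,-0.136,-0.07,0.83,0.0854,0.185,-0.157,-0.07,0.96,0.0854,0.21,-0.178,-0.07,1.08,0.0854,0.228,-0.194,-0.07,1.2],
)

```text
clock: 6.3
position: [0.4581, 0.0967, 0.2522]
ee_rot: [0.182, 0.983, 0.0, 0.0]
ft_force: [-0.0, -1.0, 0.5]
grip_width: 1.004
```

```bash
python3 - <<'E'
from h import *
to(.449,-.201,.2,2.1)
E
```

```text
clock 6.3 pos [0.4581 0.0967 0.2522] yang 69.0 tilt [ 0.  0. -1.] w 0.0858 F [-0.  -1.   0.5] q [-0.43 -0.02  0.13  1.86  0.    1.31  0.9 ]
shift [-0.0981 -0.2812  0.0522] twist 1.168
```

Request:
jog_arm(
  steps=[0.0854,-0.01,-0.03,0.003,0.12,0.0854,-0.02,-0.06,0.008,0.25,0.0854,-0.031,-0.09,0.015,0.38,0.0854,-0.042,-0.12,0.02,0.51,0.0854,-0.053,-0.15,0.025,0.64,0.0854,-0.064,-0.185,0.03,0.77,0.0854,-0.075,-0.215,0.035,0.9,0.0854,-0.085,-0.245,0.042,1.03,0.0854,-0.094,-0.27,0.048,1.15,0.0854,-0.098,-0.281,0.052,1.17],
)

```text
clock: 7.3
position: [0.4504, -0.2011, 0.1998]
ee_rot: [0.694, 0.72, -0.0, 0.0]
ft_force: [-0.4, 0.3, -0.7]
grip_width: 1.002
```

```bash
python3 - <<'E'
from h import *
to(.449,-.201,.062,2.1)
snap('wrist','wrist3')
E
```

```text
clock 7.3 pos [ 0.4504 -0.2011  0.1998] yang 2.0 tilt [-0.    -0.001 -1.   ] w 0.0856 F [-0.4  0.3 -0.7] q [-0.1   0.07  0.45  1.89 -0.03  1.19  0.39]
shift [ 0.0002 -0.0013  0.1378] twist -0.001
```

View pics/wrist3.png

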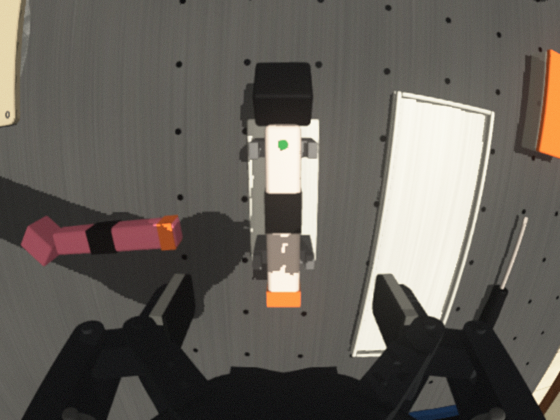

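```bash
cat >> h.py <<'E'
def wpx(fn,u,v,z):
    im,d,K,T=load(fn); Ti=np.linalg.inv(T)
    a=np.array([u-K[0,2],v-K[1,2]])/K[0,0]; th=np.hypot(*a); s=np.sin(th)/th if th>1e-9 else 1
    r=Ti[:3,:3]@np.array([a[0]*s,a[1]*s,np.cos(th)]); o=Ti[:3,3]; return o+r*(z-o[2])/r[2]
def wproj(fn,P):
    im,d,K,T=load(fn); p=T[:3,:3]@np.array(P)+T[:3,3]; th=np.arctan2(np.hypot(p[0],p[1]),p[2]); n=p[:2]/np.hypot(p[0],p[1])
    return n*th*K[0,0]+K[:2,2]
E
python3 - <<'E'
from h import *
crop('wrist3',230,50,340,320,2.2,'w3')
for u,v in [(265,193),(301,193),(264,231),(301,231),(268,292),(300,292),(265,125),(301,125)]: print(np.round(wpx('wrist3',u,v,.078),4))
E
```

```text
[ 0.4358 -0.1835  0.078 ]
[ 0.4642 -0.1824  0.078 ]
[ 0.4356 -0.2155  0.078 ]
[ 0.4658 -0.2144  0.078 ]
[ 0.4399 -0.2734  0.078 ]
[ 0.4683 -0.2724  0.078 ]
[ 0.4345 -0.1302  0.078 ]
[ 0.4617 -0.1292  0.078 ]
```

View pics/w3.png

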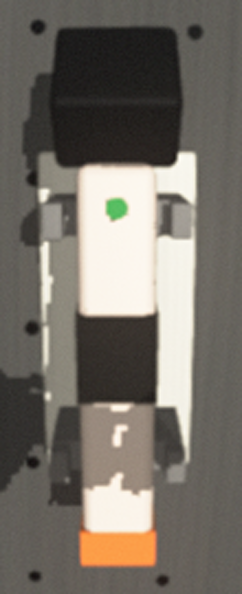

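Request:
jog_arm(
  steps=[0.0854,0,0,0.015,0,0.0854,0.001,0,0.035,0,0.0854,0.002,0,0.055,0,0.0854,0.002,0,0.075,0,0.0854,0.002,0,0.095,0,0.0854,0.002,0,0.113,0,0.0854,0.002,0,0.127,0,0.0854,0.002,0,0.136,0,0.0854,0.002,0,0.138,0,0.0854,0.002,0,0.138,0],
  grip_force=60,
)

```text
clock: 8.35
position: [0.4512, -0.1962, 0.0624]
ee_rot: [0.692, 0.722, 0.0, -0.0]
ft_force: [0.2, -0.5, 0.6]
grip_width: 0.995
```

Request:
jog_arm(
  steps=[0,0,0,0,0,0,0,0,0,0,0,0,0,0,0,0,0,0,0,0,0,0,0,0,0,0,0,0,0,0,0,0,0,0,0,0,0,0,0,0,0,0,0,0,0,0,0,0,0,0],
)

```text
clock: 9.35
position: [0.4512, -0.1968, 0.0627]
ee_rot: [0.692, 0.721, 0.0, 0.0]
ft_force: [-2.0, 0.3, 6.1]
grip_width: 0.32
```

```bash
python3 - <<'E'
from h import *
to(.449,-.201,.062,2.1)
snap('wrist','wrist4')
E
```

```text
clock 9.35 pos [ 0.4512 -0.1968  0.0627] yang 2.3 tilt [ 0.001  0.    -1.   ] w 0.0273 F [-2.   0.3  6.1] q [-0.07  0.25  0.43  2.02 -0.13  0.89  0.48]
shift [-0.0041 -0.0024  0.0007] twist 0.004
```

View pics/wrist4.png

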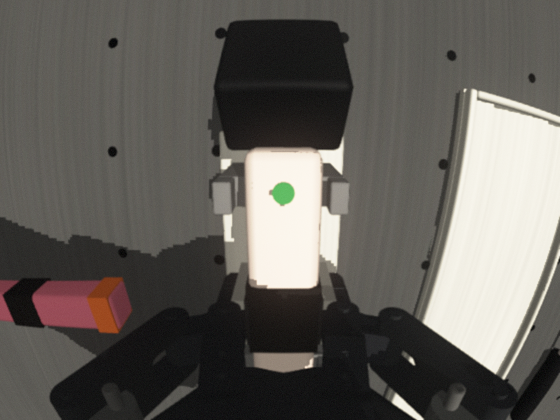

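Request:
jog_arm(
  steps=[0,0,0,-0.003,0,0,0,0,-0.01,0,0,0,0,-0.022,0,0,0,0,-0.037,0,0,0,0,-0.055,0,0,0,0,-0.075,0,0,0,0,-0.095,0,0,0,0,-0.11,0,0,0,0,-0.118,0,0,0,0,-0.12,0],
)

```text
clock: 10.4
position: [0.4513, -0.1969, 0.1834]
ee_rot: [0.692, 0.721, 0.001, 0.001]
ft_force: [0.1, -0.2, -2.7]
grip_width: 0.32
```

```bash
python3 - <<'E'
from h import *
to(.648,.053,.1143,2.3)
snap('wrist','wrist5');snap('side','side5');snap('top','top5'); cases('top5')
E
```

```text
clock 10.4 pos [ 0.4513 -0.1969  0.1834] yang 2.3 tilt [ 0.002 -0.    -1.   ] w 0.0273 F [ 0.1 -0.2 -2.7] q [-0.11  0.08  0.45  1.91 -0.04  1.16  0.4 ]
shift [0.2416 0.2066 0.0695] twist 0.001
red [642. 207.] size [49.8 50.2] yaw 66.4 (mod 90) px [220.6 166.2]
yellow [618.7  64.1] size [50.2 48.8] yaw 24.6 (mod 90) px [275.3 175.4]
blue [763.4 126.4] size [99.1 98.7] yaw 0.7 (mod 90) px [252.3 122.2]
blue [460.6  38.5] size [48.6 48. ] yaw 14.4 (mod 90) px [284.9 235.7]
```

View pics/side5.png

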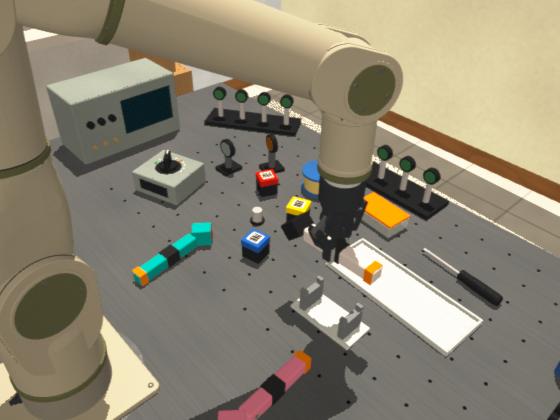

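View pics/top5.png

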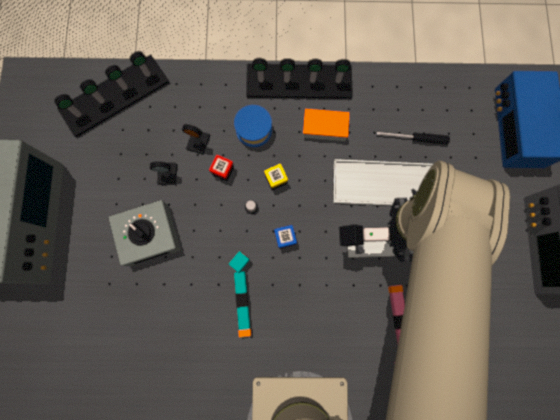

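View pics/wrist5.png

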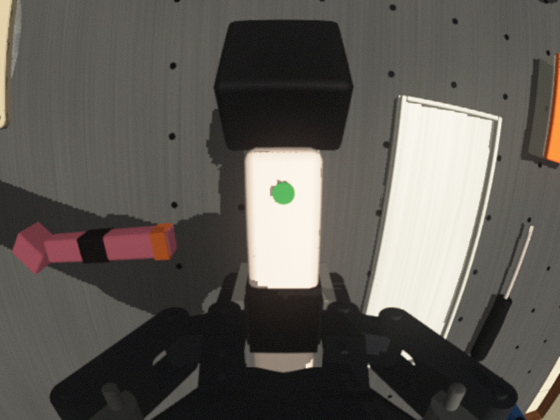

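```bash
python3 - <<'E'
from h import *
p=np.array([.4513,-.1969,.1834])
for u,v in [(284,150),(284,289)]:
    w=wpx('wrist5',u,v,p[2]+.0153); print(np.round(w-p,4))
    w=wpx('wrist4',u,v,.078); print(np.round(w-[.4512,-.1968,.0627],4))
E
```

```text
[-0.002   0.0673  0.0153]
[-0.002   0.0672  0.0153]
[0.0003 0.013  0.0153]
[0.0003 0.013  0.0153]
```

Request:
jog_arm(
  steps=[0,0.015,0.012,0,0,0,0.04,0.034,0,0,0,0.07,0.06,0,0,0,0.1,0.086,0,0,0,0.13,0.111,0.005,0,0,0.16,0.137,0.015,0,0,0.19,0.162,0.027,0,0,0.215,0.184,0.04,0,0,0.233,0.199,0.055,0,0,0.2416,0.2066,0.0695,0],
)

```text
clock: 11.55
position: [0.6477, 0.056, 0.1105]
ee_rot: [0.691, 0.722, -0.0, -0.001]
ft_force: [-0.7, 0.1, -1.1]
grip_width: 0.317
```

```bash
python3 - <<'E'
from h import *
to(.648,.053,.1143,2.3)
snap('wrist','wrist6');snap('side','side6');snap('top','top6'); cases('top6')
E
```

```text
clock 11.55 pos [0.6477 0.056  0.1105] yang 2.5 tilt [-0.002  0.001 -1.   ] w 0.0271 F [-0.7  0.1 -1.1] q [-0.36  0.5   0.27  1.56 -0.14  1.11 -0.01]
shift [-0.003   0.0001 -0.0038] twist 0.004
red [642.3 206.9] size [49.7 49.6] yaw 66.4 (mod 90) px [220.4 166.2]
blue [762.8 154.2] size [96.7 43.5] yaw 5.5 (mod 90) px [243.2 122.8]
```

View pics/wrist6.png

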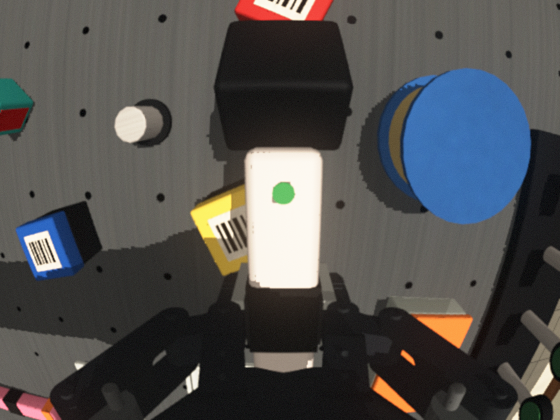

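View pics/side6.png

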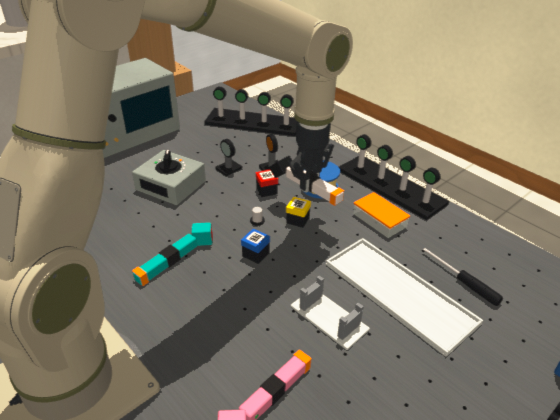

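Request:
jog_arm(
  steps=[0,0,0,0,0,0,0,0,0,0,0,0,0,0,0,0,0,0,0,0,0,0,0,0,0,0,0,0,0,0,0,0,0,0,0,0,0,0,0,0,0,0,0,0,0,0,0,0,0,0],
)

```text
clock: 12.7
position: [0.6475, 0.0532, 0.1128]
ee_rot: [0.692, 0.721, 0.0, -0.0]
ft_force: [-0.5, -0.1, -1.9]
grip_width: 0.321
```

```bash
cat >> h.py <<'E'
def aim(lx,ly,lz=.052,off=.1080,dz=-.0163):
    o=manip.get_obs(); Rm=R.from_quat(o['ee_rot']).as_matrix(); p=o['position']
    X=Rm[:,0]; Y=Rm[:,1]; Z=-Rm[:,2]
    w=p+off*X+dz*Z; c=np.sqrt(.5); bx=c*X-c*Z; bz=c*X+c*Z; d=np.array([lx,ly,lz])-w
    print('clock',o['clock'],'pos',np.round(p,4),'beam frame label: dist %.1f lat %.1f up %.1f mm'%(1e3*d@bx,1e3*d@Y,1e3*d@bz))
E
python3 - <<'E'
from h import *
aim(.6422,.207)
E
```

```text
clock 12.7 pos [0.6475 0.0532 0.1128] beam frame label: dist 63.9 lat 1.1 up 1.0 mm
```

Request:
jog_arm(
  steps=[0,0,0,0,0,0,0,0,0,0,0,0,0,0,0,0,0,0,0,0,0,0,0,0,0,0,0,0,0,0,0,0,0,0,0,0,0,0,0,0,0,0,0,0,0,0,0,0,0,0],
)

```text
clock: 13.7
position: [0.6475, 0.0531, 0.1128]
ee_rot: [0.692, 0.721, 0.0, 0.0]
ft_force: [-0.6, 0.5, -1.1]
grip_width: 0.32
```

Request:
jog_arm(
  steps=[0,0,0,0,0,0,0,0,0,0,0,0,0,0,0,0,0,0,0,0,0,0,0,0,0,0,0,0,0,0,0,0,0,0,0,0,0,0,0,0,0,0,0,0,0,0,0,0,0,0],
)

```text
clock: 14.7
position: [0.6475, 0.0531, 0.1128]
ee_rot: [0.692, 0.721, 0.0, -0.0]
ft_force: [-0.0, 0.3, -1.8]
grip_width: 0.32
```

```bash
python3 - <<'E'
from h import *
aim(.6422,.207); snap('top','top7'); cases('top7'); aim(.6422,.207)
to(.6187+.0064,.0641-.1539,.1143,2.3)
E
```

```text
clock 14.7 pos [0.6475 0.0531 0.1128] beam frame label: dist 64.0 lat 1.0 up 1.0 mm
red [642. 207.] size [49.8 50. ] yaw 66.4 (mod 90) px [220.4 166.3]
blue [761.5 152.7] size [99.5 46.7] yaw 5.6 (mod 90) px [243.8 122.8]
clock 14.75 pos [0.6475 0.0532 0.1128] beam frame label: dist 63.9 lat 1.0 up 1.0 mm
clock 14.75 pos [0.6475 0.0532 0.1128] yang 2.3 tilt [-0.  0. -1.] w 0.0273 F [ 1.4 -0.3 -0.2] q [-0.36  0.49  0.28  1.56 -0.14  1.11 -0.01]
shift [-0.1419 -0.0282 -0.0015] twist 0.001
```

View pics/top7.png

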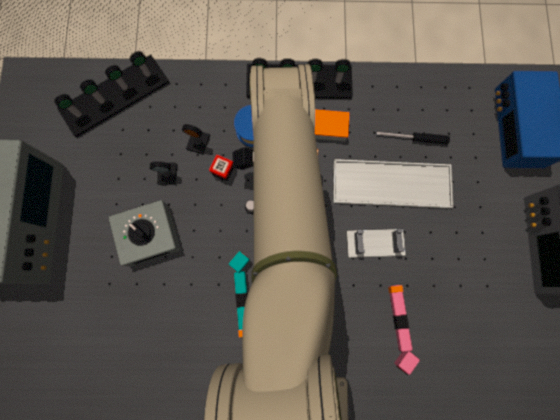

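Request:
jog_arm(
  steps=[0,-0.008,-0.002,-0.004,0,0,-0.024,-0.005,-0.008,0,0,-0.044,-0.009,-0.01,0,0,-0.066,-0.013,-0.01,0,0,-0.088,-0.017,-0.01,0,0,-0.108,-0.021,-0.01,0,0,-0.124,-0.025,-0.007,0,0,-0.135,-0.027,-0.004,0,0,-0.142,-0.028,-0.002,0,0,-0.142,-0.028,-0.002,0],
)

```text
clock: 15.75
position: [0.625, -0.0908, 0.1143]
ee_rot: [0.693, 0.721, -0.0, -0.0]
ft_force: [0.4, -0.1, -1.4]
grip_width: 0.316
```

```bash
python3 - <<'E'
from h import *
aim(.6187,.0641); snap('top','top8'); cases('top8'); snap('side','side8'); aim(.6187,.0641)
E
```

```text
clock 15.75 pos [ 0.625  -0.0908  0.1143] beam frame label: dist 65.8 lat -0.0 up 0.7 mm
red [642.1 207. ] size [49.7 50. ] yaw 66.4 (mod 90) px [220.5 166.2]
yellow [618.7  64. ] size [50.3 48.6] yaw 24.3 (mod 90) px [275.5 175.3]
blue [763.4 126.4] size [99.1 98.7] yaw 0.7 (mod 90) px [252.3 122.2]
blue [460.6  38.6] size [48.6 47.9] yaw 14.5 (mod 90) px [284.8 235.8]
clock 15.85 pos [ 0.6255 -0.089   0.1146] beam frame label: dist 64.8 lat -0.4 up -0.9 mm
```

View pics/side8.png

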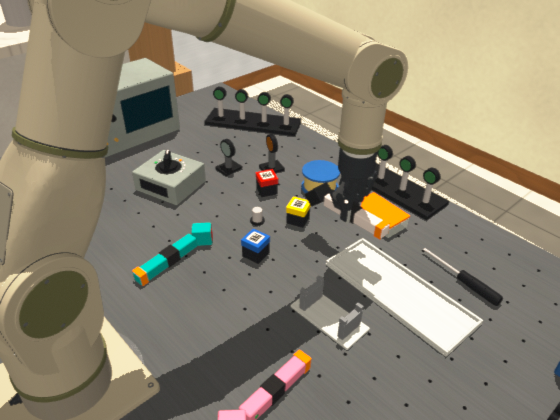

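Request:
jog_arm(
  steps=[0,0,0,0,0,0,0,0,0,0,0,0,0,0,0,0,0,0,0,0,0,0,0,0,0,0,0,0,0,0,0,0,0,0,0,0,0,0,0,0,0,0,0,0,0,0,0,0,0,0],
)

```text
clock: 16.85
position: [0.6253, -0.0899, 0.1148]
ee_rot: [0.692, 0.721, 0.0, -0.0]
ft_force: [-0.4, -0.8, -1.7]
grip_width: 0.319
```

Request:
jog_arm(
  steps=[0,0,0,0,0,0,0,0,0,0,0,0,0,0,0,0,0,0,0,0,0,0,0,0,0,0,0,0,0,0,0,0,0,0,0,0,0,0,0,0,0,0,0,0,0,0,0,0,0,0],
)

```text
clock: 17.85
position: [0.6253, -0.0899, 0.1148]
ee_rot: [0.692, 0.721, 0.0, -0.0]
ft_force: [0.4, -0.5, -1.6]
grip_width: 0.32
```

Request:
jog_arm(
  steps=[0,0,0,0,0,0,0,0,0,0,0,0,0,0,0,0,0,0,0,0,0,0,0,0,0,0,0,0,0,0,0,0,0,0,0,0,0,0,0,0,0,0,0,0,0,0,0,0,0,0],
)

```text
clock: 18.85
position: [0.6253, -0.0899, 0.1148]
ee_rot: [0.692, 0.721, 0.0, -0.0]
ft_force: [0.5, 0.1, -1.6]
grip_width: 0.318
```

```bash
python3 - <<'E'
from h import *
aim(.6187,.0641); snap('top','top9'); cases('top9'); 
to(.4606+.0062,.0386-.1539,.1143,2.3)
E
```

```text
clock 18.85 pos [ 0.6253 -0.0899  0.1148] beam frame label: dist 65.5 lat -0.3 up -0.3 mm
red [642.3 206.9] size [49.9 49.5] yaw 66.0 (mod 90) px [220.6 166.1]
yellow [618.5  64. ] size [50.5 48.8] yaw 24.6 (mod 90) px [275.3 175.4]
blue [763.4 126.4] size [99.1 98.7] yaw 0.7 (mod 90) px [252.4 122.2]
blue [460.6  38.5] size [48.6 48. ] yaw 14.4 (mod 90) px [284.9 235.8]
clock 18.9 pos [ 0.6253 -0.0899  0.1148] yang 2.3 tilt [-0.  0. -1.] w 0.0272 F [ 0.1  0.9 -2.5] q [-0.18  0.46  0.32  1.61 -0.16  1.1   0.23]
shift [-0.0189 -0.1594  0.0005] twist 0.001
```

Request:
jog_arm(
  steps=[0,-0.001,-0.008,-0.004,0,0,-0.003,-0.024,-0.008,0,0,-0.006,-0.046,-0.01,0,0,-0.008,-0.07,-0.01,0,0,-0.011,-0.095,-0.01,0,0,-0.014,-0.119,-0.01,0,0,-0.016,-0.138,-0.007,0,0,-0.018,-0.151,-0.004,0,0,-0.019,-0.159,0,0,0,-0.019,-0.159,0,0],
)

```text
clock: 19.9
position: [0.4661, -0.1156, 0.1146]
ee_rot: [0.693, 0.721, -0.0, -0.0]
ft_force: [0.0, -0.3, -1.4]
grip_width: 0.318
```

```bash
python3 - <<'E'
from h import *
aim(.4606,.0386); snap('top','top10'); cases('top10'); aim(.4606,.0386)
E
```

```text
clock 19.9 pos [ 0.4661 -0.1156  0.1146] beam frame label: dist 65.5 lat 0.7 up -0.0 mm
red [642.4 206.8] size [49.7 49.3] yaw 66.4 (mod 90) px [220.7 166.1]
yellow [618.7  64.1] size [50.2 48.8] yaw 24.6 (mod 90) px [275.3 175.3]
blue [763.4 126.4] size [99.1 98.7] yaw 0.7 (mod 90) px [252.3 122.2]
blue [460.6  38.5] size [48.6 48. ] yaw 14.4 (mod 90) px [285.  235.8]
clock 19.95 pos [ 0.4671 -0.1154  0.1149] beam frame label: dist 65.6 lat -0.3 up -0.4 mm
```

Request:
jog_arm(
  steps=[0,0,0,0,0,0,0,0,0,0,0,0,0,0,0,0,0,0,0,0,0,0,0,0,0,0,0,0,0,0,0,0,0,0,0,0,0,0,0,0,0,0,0,0,0,0,0,0,0,0],
)

```text
clock: 20.95
position: [0.4672, -0.1154, 0.1148]
ee_rot: [0.692, 0.721, 0.0, -0.0]
ft_force: [-0.2, -0.6, -2.3]
grip_width: 0.316
```

Request:
jog_arm(
  steps=[0,0,0,0,0,0,0,0,0,0,0,0,0,0,0,0,0,0,0,0,0,0,0,0,0,0,0,0,0,0,0,0,0,0,0,0,0,0,0,0,0,0,0,0,0,0,0,0,0,0],
)

```text
clock: 21.95
position: [0.4672, -0.1154, 0.1148]
ee_rot: [0.692, 0.721, 0.0, -0.0]
ft_force: [1.0, 0.7, -0.7]
grip_width: 0.323
```

Request:
jog_arm(
  steps=[0,0,0,0,0,0,0,0,0,0,0,0,0,0,0,0,0,0,0,0,0,0,0,0,0,0,0,0,0,0,0,0,0,0,0,0,0,0,0,0,0,0,0,0,0,0,0,0,0,0],
)

```text
clock: 22.95
position: [0.4673, -0.1154, 0.1148]
ee_rot: [0.692, 0.721, 0.0, -0.0]
ft_force: [0.5, -0.5, -2.1]
grip_width: 0.314
```

```bash
python3 - <<'E'
from h import *
aim(.4606,.0386); snap('top','top11'); cases('top11'); snap('side','side11')
to(.4512,-.1968,.11,2.3)
E
```

```text
clock 22.95 pos [ 0.4673 -0.1154  0.1148] beam frame label: dist 65.5 lat -0.3 up -0.3 mm
red [642.3 206.9] size [49.8 49.5] yaw 66.0 (mod 90) px [220.6 166.1]
yellow [618.5  63.9] size [50.6 48.6] yaw 24.3 (mod 90) px [275.3 175.4]
blue [763.4 126.4] size [99.1 98.7] yaw 0.7 (mod 90) px [252.3 122.2]
blue [460.6  38.6] size [48.6 47.9] yaw 14.5 (mod 90) px [284.9 235.7]
clock 23.05 pos [ 0.4673 -0.1154  0.1148] yang 2.4 tilt [ 0.  0. -1.] w 0.027 F [ 0.9  0.5 -1.8] q [-0.18  0.14  0.35  2.01 -0.06  1.01  0.24]
shift [-0.0807 -0.0194  0.0048] twist 0.001
```

View pics/side11.png

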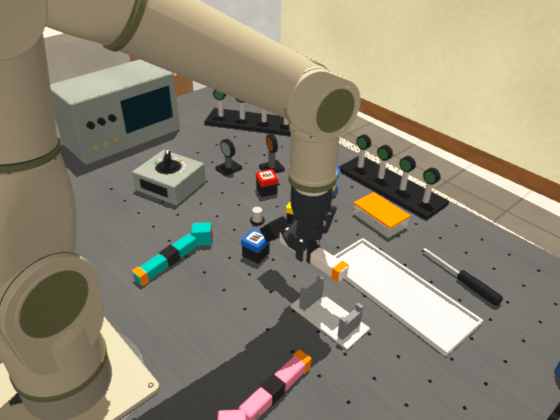

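Request:
jog_arm(
  steps=[0,-0.006,-0.001,-0.002,0,0,-0.018,-0.004,-0.004,0,0,-0.034,-0.008,-0.005,0,0,-0.05,-0.012,-0.005,0,0,-0.064,-0.016,-0.005,0,0,-0.075,-0.018,-0.005,0,0,-0.081,-0.0195,-0.003,0,0,-0.081,-0.0195,0,0,0,-0.081,-0.0195,0.005,0,0,-0.081,-0.0195,0.005,0],
)

```text
clock: 24.05
position: [0.4508, -0.1963, 0.1089]
ee_rot: [0.692, 0.722, -0.0, -0.001]
ft_force: [-0.0, 0.3, -1.7]
grip_width: 0.321
```

```bash
python3 - <<'E'
from h import *
to(.4512,-.1968,.0635,2.3)
E
```

```text
clock 24.05 pos [ 0.4508 -0.1963  0.1089] yang 2.4 tilt [-0.001  0.001 -1.   ] w 0.0274 F [-0.   0.3 -1.7] q [-0.07  0.18  0.42  1.99 -0.09  1.    0.44]
shift [-0.0006  0.0004  0.0454] twist 0.002
```

Request:
jog_arm(
  steps=[0,-0.001,0,0.006,0,0,-0.001,0,0.014,0,0,-0.001,0,0.022,0,0,-0.001,0,0.03,0,0,-0.001,0,0.036,0,0,-0.001,0,0.041,0,0,-0.001,0,0.044,0,0,-0.001,0,0.046,0,0,-0.001,0,0.046,0,0,-0.001,0,0.046,0],
)

```text
clock: 25.05
position: [0.4512, -0.1982, 0.064]
ee_rot: [0.692, 0.721, 0.0, 0.0]
ft_force: [-0.3, 0.4, -1.9]
grip_width: 0.312
```

Request:
jog_arm(
  steps=[0,0,0,0,0,0.04,0,0,0,0,0.0854,0,0,0,0,0.0854,0,0,0,0,0.0854,0,0,0,0,0.0854,0,0,0,0,0.0854,0,0,-0.005,0,0.0854,0,0,-0.02,0,0.0854,0,0,-0.045,0,0.0854,0,0,-0.08,0],
)

```text
clock: 26.05
position: [0.4501, -0.1979, 0.1439]
ee_rot: [0.693, 0.721, -0.001, -0.001]
ft_force: [0.3, -0.1, -0.9]
grip_width: 0.999
```

```bash
python3 - <<'E'
from h import *
to(.4606,.0386,.15)
snap('wrist','wrist12'); snap('side','side12');snap('top','top12'); cases('top12')
E
```

```text
clock 26.05 pos [ 0.4501 -0.1979  0.1439] yang 2.3 tilt [-0.003  0.    -1.   ] w 0.0853 F [ 0.3 -0.1 -0.9] q [-0.08  0.13  0.43  1.95 -0.06  1.07  0.42]
shift [ 0.2359  0.0201 -0.006 ] twist None
red [642.2 206.9] size [49.8 49.7] yaw 66.4 (mod 90) px [220.7 166. ]
yellow [618.6  63.9] size [50.5 48.6] yaw 24.6 (mod 90) px [275.3 175.3]
blue [763.4 126.4] size [99.1 98.7] yaw 0.7 (mod 90) px [252.3 122.2]
blue [460.6  38.5] size [48.6 48. ] yaw 14.4 (mod 90) px [284.9 235.5]
```

View pics/wrist12.png

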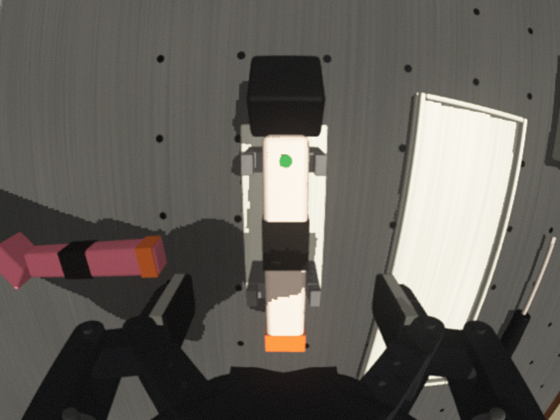

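View pics/side12.png

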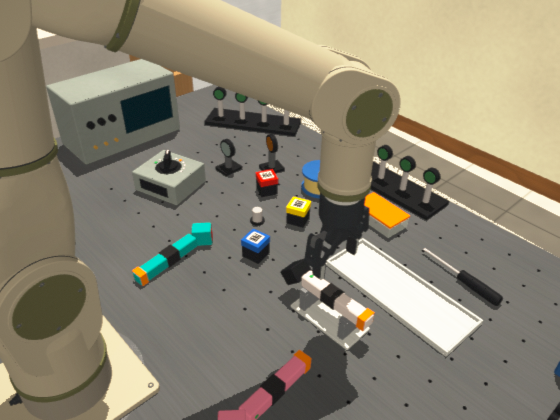

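```bash
python3 - <<'E'
from h import *
to(.4606,.0386,.13,14.4)
E
```

```text
clock 26.2 pos [ 0.4525 -0.1986  0.1461] yang 2.3 tilt [ 0.005 -0.001 -1.   ] w 0.0859 F [-0.  -0.4 -0.7] q [-0.08  0.13  0.43  1.95 -0.06  1.07  0.42]
shift [0.2367 0.0177 0.016 ] twist -0.21
```

Request:
jog_arm(
  steps=[0.0854,0.012,0.001,-0.005,-0.02,0.0854,0.038,0.003,-0.005,-0.05,0.0854,0.07,0.005,-0.005,-0.08,0.0854,0.102,0.008,0,-0.11,0.0854,0.134,0.01,0,-0.14,0.0854,0.166,0.012,0.005,-0.17,0.0854,0.196,0.015,0.01,-0.19,0.0854,0.22,0.017,0.013,-0.21,0.0854,0.236,0.018,0.016,-0.21,0.0854,0.236,0.018,0.016,-0.21],
)

```text
clock: 27.2
position: [0.4583, 0.0412, 0.1268]
ee_rot: [0.611, 0.792, -0.001, -0.001]
ft_force: [0.8, 0.5, 1.0]
grip_width: 0.997
```

```bash
python3 - <<'E'
from h import *
to(.4606,.0386,.042,14.4)
snap('wrist','wrist13')
print(wproj('wrist13',[.4606,.0386,.052]))
to(.4606,.0386,.042,14.4)
E
```

```text
clock 27.2 pos [0.4583 0.0412 0.1268] yang 14.7 tilt [-0.002  0.    -1.   ] w 0.0852 F [0.8 0.5 1. ] q [-0.36  0.08  0.18  2.03 -0.02  1.03  0.08]
shift [-0.0031  0.0018  0.0847] twist 0.005
[284.87721545 240.65085387]
clock 27.25 pos [0.4586 0.0395 0.1271] yang 14.6 tilt [-0.002 -0.    -1.   ] w 0.0852 F [-0.3 -1.6 -0.5] q [-0.36  0.08  0.19  2.03 -0.02  1.03  0.08]
shift [-0.0014  0.0019  0.0851] twist 0.003
```

View pics/wrist13.png

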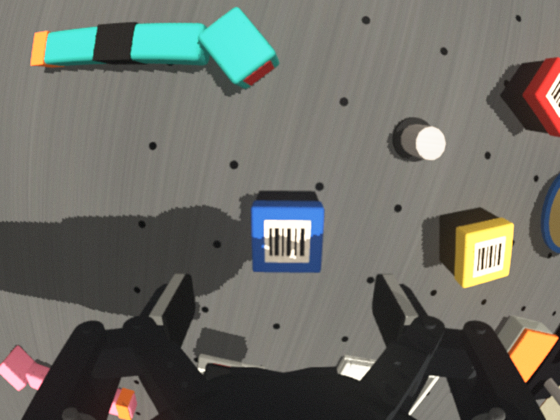

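Request:
jog_arm(
  steps=[0.0854,-0.001,0.001,0.012,0,0.0854,-0.001,0.001,0.028,0,0.0854,-0.001,0.001,0.045,0,0.0854,-0.001,0.001,0.062,0,0.0854,-0.001,0.001,0.076,0,0.0854,-0.001,0.001,0.083,0,0.0854,-0.001,0.001,0.085,0,0,-0.001,0.001,0.085,0,0,-0.001,0.001,0.085,0,0,-0.001,0.001,0.085,0],
  grip_force=40,
)

```text
clock: 28.25
position: [0.4612, 0.0377, 0.0436]
ee_rot: [0.613, 0.79, 0.001, 0.0]
ft_force: [0.5, -0.8, 1.5]
grip_width: 0.555
```

Request:
jog_arm(
  steps=[0,0,0,0,0,0,0,0,0,0,0,0,0,0,0,0,0,0,0,0,0,0,0,-0.005,0,0,0,0,-0.02,0,0,0,0,-0.045,0,0,0,0,-0.07,0,0,0,0,-0.095,0,0,0,0,-0.11,0],
)

```text
clock: 29.25
position: [0.4611, 0.0378, 0.1549]
ee_rot: [0.613, 0.79, 0.001, 0.001]
ft_force: [0.1, 0.8, -0.9]
grip_width: 0.549
```

```bash
python3 - <<'E'
from h import *
to(.613,-.168,.15,2)
snap('wrist','wrist14')
E
```

```text
clock 29.25 pos [0.4611 0.0378 0.1549] yang 14.4 tilt [ 0.002  0.001 -1.   ] w 0.0469 F [ 0.1  0.8 -0.9] q [-0.36  0.05  0.19  2.   -0.01  1.09  0.08]
shift [-0.2371  0.096   0.0051] twist 0.216
```

View pics/wrist14.png

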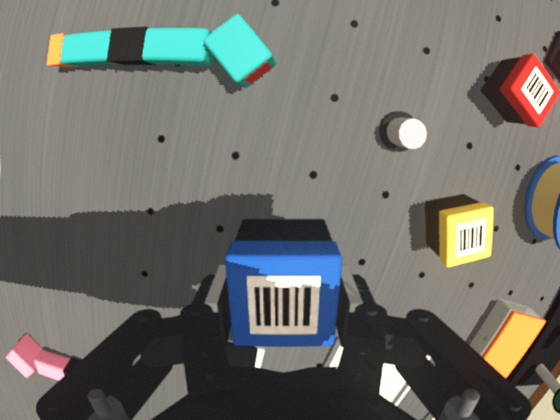

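Request:
jog_arm(
  steps=[0,-0.012,0.005,0,0.02,0,-0.036,0.014,0,0.05,0,-0.066,0.026,0,0.08,0,-0.098,0.039,0,0.11,0,-0.13,0.052,0,0.14,0,-0.162,0.065,0,0.17,0,-0.192,0.077,0,0.2,0,-0.217,0.087,0,0.215,0,-0.233,0.094,0.01,0.215,0,-0.237,0.096,0.025,0.215],
)

```text
clock: 30.3
position: [0.6128, -0.1713, 0.1262]
ee_rot: [0.696, 0.719, -0.001, 0.001]
ft_force: [-0.7, 0.0, -0.9]
grip_width: 0.553
```

```bash
python3 - <<'E'
from h import *
to(.613,-.168,.0495,2)
E
```

```text
clock 30.3 pos [ 0.6128 -0.1713  0.1262] yang 1.9 tilt [-0.    -0.002 -1.   ] w 0.0472 F [-0.7  0.  -0.9] q [-0.07  0.46  0.36  1.59 -0.17  1.12  0.36]
shift [0.0035 0.0003 0.0767] twist -0.002
```

Request:
jog_arm(
  steps=[0,0,0,0.012,0,0,0,0,0.028,0,0,0,0,0.044,0,0,0,0,0.058,0,0,0,0,0.068,0,0,0,0,0.074,0,0,0,0,0.077,0,0,0,0,0.079,0,0,0,0,0.079,0,0,0,0,0.079,0],
)

```text
clock: 31.3
position: [0.6128, -0.1681, 0.0493]
ee_rot: [0.694, 0.72, 0.0, 0.0]
ft_force: [0.2, -0.0, -0.9]
grip_width: 0.553
```

```bash
python3 - <<'E'
from h import *
to(.613,-.168,.0495,2); snap('top','top15'); cases('top15')
E
```

```text
clock 31.3 pos [ 0.6128 -0.1681  0.0493] yang 2.1 tilt [ 0.001 -0.    -1.   ] w 0.0472 F [ 0.2 -0.  -0.9] q [-0.06  0.54  0.33  1.65 -0.2   0.98  0.38]
shift [ 0.0001  0.0002 -0.0002] twist 0.001
red [642.2 206.9] size [49.8 49.7] yaw 66.4 (mod 90) px [220.7 166. ]
yellow [618.4  63.8] size [51.  48.3] yaw 24.3 (mod 90) px [275.4 175.5]
blue [763.4 126.4] size [99.1 98.7] yaw 0.7 (mod 90) px [252.3 122.2]
blue [ 610.5 -149.3] size [46.1 17.5] yaw 9.2 (mod 90) px [357.2 179.6]
```

Request:
jog_arm(
  steps=[0,0,0,0.0015,0,0,0,0,0.0015,0,0.06,0,0,0.001,0,0.065,0,0,0,0,0.07,0,0,0,0,0.07,0,0,0,0,0.07,0,0,-0.01,0,0.07,0,0,-0.035,0,0.07,0,0,-0.065,0,0.0854,0,0,-0.09,0],
)

```text
clock: 32.35
position: [0.6127, -0.1682, 0.141]
ee_rot: [0.694, 0.72, 0.0, 0.0]
ft_force: [0.3, 0.0, 0.5]
grip_width: 0.962
```

```bash
python3 - <<'E'
from h import *
to(.6187,.0641,.14,24.5); snap('side','side16');snap('wrist','wrist16')
E
```

```text
clock 32.35 pos [ 0.6127 -0.1682  0.141 ] yang 2.1 tilt [ 0.001 -0.    -1.   ] w 0.0821 F [0.3 0.  0.5] q [-0.08  0.44  0.36  1.58 -0.17  1.15  0.35]
shift [0.232  0.0143 0.001 ] twist -0.392
```

View pics/side16.png

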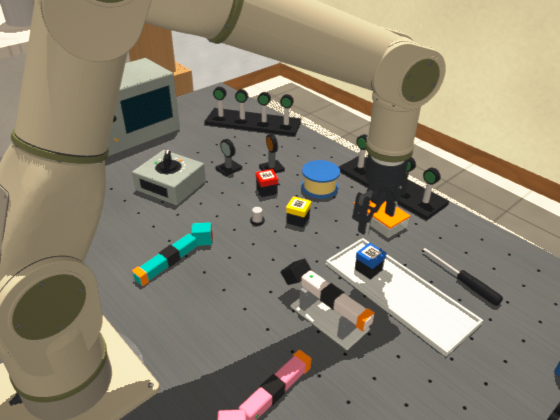

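View pics/wrist16.png

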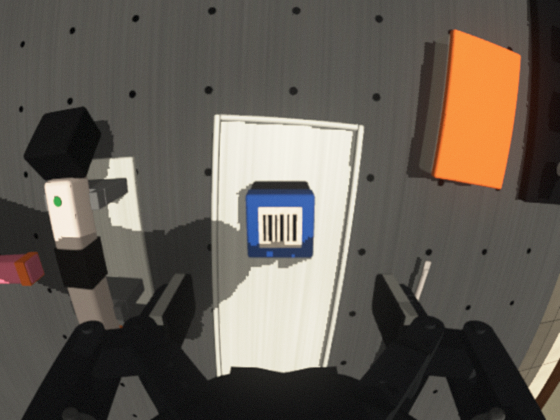

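Request:
jog_arm(
  steps=[0.0854,0.012,0.001,0,-0.04,0.0854,0.038,0.002,0,-0.09,0.0854,0.07,0.004,0,-0.14,0.0854,0.102,0.006,0,-0.2,0.0854,0.134,0.008,0,-0.26,0.0854,0.165,0.01,0,-0.31,0.0854,0.193,0.012,0,-0.36,0.0854,0.216,0.014,0,-0.39,0.0854,0.23,0.014,0.001,-0.392,0.0854,0.232,0.014,0.001,-0.392],
)

```text
clock: 33.45
position: [0.6178, 0.0664, 0.1373]
ee_rot: [0.54, 0.842, -0.0, -0.0]
ft_force: [0.0, -0.6, -0.9]
grip_width: 1.004
```

```bash
python3 - <<'E'
from h import *
snap('top','top17'); cases('top17'); snap('wrist','wrist17'); print(wproj('wrist17',[.6187,.0641,.052]))
to(.6187,.0641,.0435,24.5)
E
```

```text
red [642.1 207. ] size [49.7 50. ] yaw 66.4 (mod 90) px [220.6 166.3]
blue [758.9 164.9] size [77.2 21.7] yaw 8.1 (mod 90) px [238.6 123.9]
blue [ 611.5 -166.5] size [45.7 47.8] yaw 0.5 (mod 90) px [363.1 179.4]
[282.70312525 231.91479136]
clock 33.55 pos [0.6181 0.0635 0.1376] yang 24.5 tilt [-0.    -0.001 -1.   ] w 0.0855 F [ 0.1 -1.1 -0.1] q [-0.34  0.41  0.21  1.61 -0.09  1.13  0.32]
shift [0.0004 0.0008 0.0941] twist -0.001
```

View pics/wrist17.png

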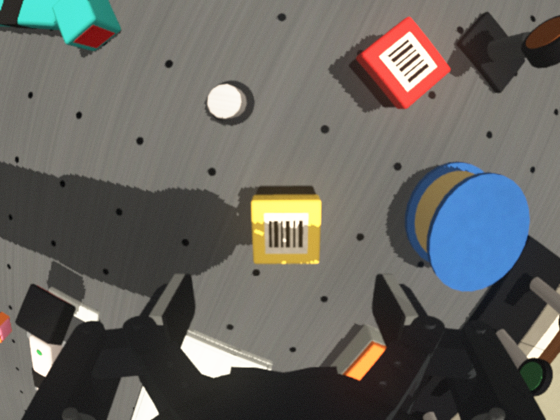

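Request:
jog_arm(
  steps=[0.0854,0,0.001,0.012,0,0.0854,0,0.001,0.03,0,0.0854,0,0.001,0.05,0,0.0854,0,0.001,0.068,0,0.0854,0,0.001,0.083,0,0.0854,0,0.001,0.092,0,0.0854,0,0.001,0.094,0,0,0,0.001,0.094,0,0,0,0.001,0.094,0,0,0,0.001,0.094,0],
)

```text
clock: 34.55
position: [0.6198, 0.0648, 0.0449]
ee_rot: [0.541, 0.841, 0.001, 0.001]
ft_force: [2.0, 0.2, -0.2]
grip_width: 0.554
```

Request:
jog_arm(
  steps=[0,0,0,0,0,0,0,0,0,0,0,0,0,0,0,0,0,0,0,0,0,0,0,-0.005,0,0,0,0,-0.02,0,0,0,0,-0.045,0,0,0,0,-0.07,0,0,0,0,-0.09,0,0,0,0,-0.1,0],
)

```text
clock: 35.55
position: [0.6199, 0.0648, 0.1468]
ee_rot: [0.541, 0.841, 0.001, 0.001]
ft_force: [1.7, 0.2, -1.3]
grip_width: 0.555
```

```bash
python3 - <<'E'
from h import *
to(.610,-.253,.145,2)
E
```

```text
clock 35.55 pos [0.6199 0.0648 0.1468] yang 24.5 tilt [ 0.003  0.001 -1.   ] w 0.0474 F [ 1.7  0.2 -1.3] q [-0.34  0.4   0.21  1.6  -0.09  1.15  0.31]
shift [-0.285  -0.1409  0.0015] twist 0.393
```

Request:
jog_arm(
  steps=[0,-0.014,-0.007,0,0.03,0,-0.042,-0.021,0,0.08,0,-0.077,-0.038,0,0.14,0,-0.115,-0.057,0,0.2,0,-0.153,-0.076,0,0.26,0,-0.191,-0.095,0,0.32,0,-0.228,-0.113,0,0.37,0,-0.26,-0.128,0,0.393,0,-0.28,-0.138,0,0.393,0,-0.285,-0.141,0,0.393],
)

```text
clock: 36.55
position: [0.6066, -0.2581, 0.1425]
ee_rot: [0.697, 0.717, -0.002, -0.0]
ft_force: [-0.1, -0.1, -1.1]
grip_width: 0.548
```

```bash
python3 - <<'E'
from h import *
to(.610,-.253,.0505,2)
manip.camera('top') ; to(.610,-.253,.0505,2)
E
```

```text
clock 36.55 pos [ 0.6066 -0.2581  0.1425] yang 1.6 tilt [-0.003 -0.002 -1.   ] w 0.0468 F [-0.1 -0.1 -1.1] q [ 0.05  0.5   0.39  1.51 -0.19  1.18  0.5 ]
shift [0.0051 0.0038 0.092 ] twist -0.007
clock 36.6 pos [ 0.607  -0.2569  0.1426] yang 1.7 tilt [-0.002 -0.001 -1.   ] w 0.0473 F [-1.2 -0.6 -0. ] q [ 0.05  0.5   0.39  1.51 -0.19  1.18  0.49]
shift [0.0039 0.0034 0.092 ] twist -0.005
```

Request:
jog_arm(
  steps=[0,0,0,0.012,0,0,0,0,0.03,0,0,0,0,0.049,0,0,0,0,0.066,0,0,0,0,0.079,0,0,0,0,0.088,0,0,0,0,0.092,0,0,0,0,0.094,0,0,0,0,0.095,0,0,0,0,0.095,0],
)

```text
clock: 37.6
position: [0.6094, -0.2532, 0.0499]
ee_rot: [0.695, 0.719, 0.0, 0.0]
ft_force: [-2.3, 1.9, 4.1]
grip_width: 0.554
```

```bash
python3 - <<'E'
from h import *
to(.610,-.253,.0503,2)
E
```

```text
clock 37.6 pos [ 0.6094 -0.2532  0.0499] yang 2.0 tilt [ 0.001  0.    -1.   ] w 0.0473 F [-2.3  1.9  4.1] q [ 0.06  0.59  0.36  1.57 -0.23  1.01  0.52]
shift [ 0.0002  0.0006 -0.0004] twist 0.0
```

Contact with the floor felt; release.

Request:
jog_arm(
  steps=[0,0,0,0,0,0,0,0,0,0,0.06,0,0,0,0,0.065,0,0,0,0,0.07,0,0,0,0,0.07,0,0,0,0,0.07,0,0,-0.01,0,0.07,0,0,-0.035,0,0.07,0,0,-0.065,0,0.0854,0,0,-0.1,0],
)

```text
clock: 38.6
position: [0.6086, -0.253, 0.1499]
ee_rot: [0.695, 0.719, -0.0, -0.0]
ft_force: [-0.2, 0.2, 0.3]
grip_width: 0.964
```

```bash
python3 - <<'E'
from h import *
snap('top','top18'); cases('top18'); snap('wrist','wrist18')
to(.6421,.207,.15,66.4)
E
```

```text
red [642.3 207. ] size [49.6 49.6] yaw 66.4 (mod 90) px [220.5 166.2]
yellow [ 608.3 -253.7] size [48.4 50.8] yaw 0.5 (mod 90) px [396.1 180.9]
blue [763.4 126.4] size [99.1 98.7] yaw 0.7 (mod 90) px [252.4 122.2]
blue [ 610.2 -166.4] size [48.4 47.9] yaw 0.5 (mod 90) px [362.9 179.6]
clock 38.7 pos [ 0.6115 -0.2544  0.1551] yang 2.0 tilt [ 0.008 -0.003 -1.   ] w 0.0855 F [ 0.9 -0.7  1. ] q [ 0.04  0.48  0.39  1.5  -0.19  1.19  0.49]
shift [0.4601 0.0466 0.0042] twist -1.124
```

View pics/wrist18.png

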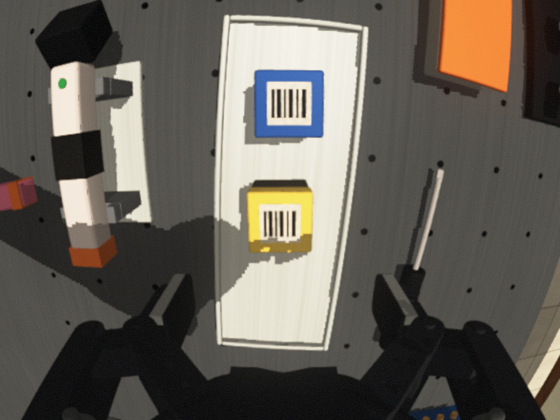

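```bash
python3 - <<'E'
from h import *
o=manip.get_obs(); T=np.linalg.inv(manip.calibration('wrist')['world_to_cam']); Rm=R.from_quat(o['ee_rot']).as_matrix()
print('cam in tool',np.round(Rm.T@(T[:3,3]-o['position']),3))
im,d,K,Tw=load('top18')
for box in [(150,120,215,190)]:
    for v in range(box[1],box[3]):
        pass
u,v=np.meshgrid(np.arange(150,213),np.arange(115,190)); z=d[v,u]; Ti=np.linalg.inv(Tw)
P=np.stack([(u-K[0,2])/K[0,0]*z,(v-K[1,2])/K[1,1]*z,z,np.ones_like(z)],-1)@Ti.T
P=P.reshape(-1,4)[:,:3]
for lo,hi in [(.08,.13),(.02,.08),(.008,.02)]:
    Q=P[(P[:,2]>lo)&(P[:,2]<hi)]; Q=Q[np.argsort(np.hypot(Q[:,0]-.642,Q[:,1]-.207))]
    print(lo,hi,len(Q),np.round(Q[:6],3).tolist(), np.round(Q[::max(1,len(Q)//12)],3).tolist())
E
```

```text
cam in tool [ 0.08   0.001 -0.127]
0.08 0.13 282 [[0.712, 0.257, 0.088], [0.713, 0.258, 0.08], [0.713, 0.259, 0.093], [0.715, 0.257, 0.088], [0.716, 0.256, 0.093], [0.715, 0.258, 0.094]] [[0.712, 0.257, 0.088], [0.722, 0.254, 0.091], [0.719, 0.266, 0.106], [0.72, 0.273, 0.108], [0.72, 0.282, 0.103], [0.728, 0.281, 0.11], [0.734, 0.284, 0.108], [0.629, 0.335, 0.08], [0.631, 0.342, 0.091], [0.627, 0.35, 0.088], [0.639, 0.359, 0.097], [0.628, 0.367, 0.093], [0.639, 0.376, 0.088]]
0.02 0.08 200 [[0.641, 0.229, 0.053], [0.644, 0.229, 0.054], [0.639, 0.229, 0.052], [0.646, 0.229, 0.054], [0.636, 0.229, 0.053], [0.649, 0.229, 0.054]] [[0.641, 0.229, 0.053], [0.64, 0.234, 0.055], [0.715, 0.266, 0.068], [0.715, 0.278, 0.045], [0.715, 0.28, 0.036], [0.719, 0.282, 0.078], [0.725, 0.296, 0.062], [0.628, 0.336, 0.068], [0.627, 0.348, 0.069], [0.627, 0.353, 0.07], [0.627, 0.358, 0.052], [0.627, 0.363, 0.069], [0.627, 0.376, 0.078]]
0.008 0.02 457 [[0.631, 0.235, 0.012], [0.632, 0.237, 0.017], [0.693, 0.265, 0.012], [0.696, 0.262, 0.011], [0.691, 0.268, 0.01], [0.699, 0.262, 0.012]] [[0.631, 0.235, 0.012], [0.696, 0.281, 0.011], [0.711, 0.28, 0.01], [0.736, 0.256, 0.011], [0.718, 0.29, 0.013], [0.707, 0.306, 0.011], [0.647, 0.336, 0.011], [0.625, 0.34, 0.01], [0.621, 0.344, 0.013], [0.614, 0.35, 0.011], [0.619, 0.364, 0.01], [0.63, 0.375, 0.011], [0.605, 0.381, 0.012]]
```

Request:
jog_arm(
  steps=[0.0854,0.015,0.002,0,0.04,0.0854,0.055,0.006,0,0.1,0.0854,0.1,0.011,0,0.16,0.0854,0.148,0.016,0,0.22,0.0854,0.196,0.021,0,0.28,0.0854,0.244,0.026,0,0.34,0.0854,0.292,0.031,0,0.4,0.0854,0.34,0.036,0,0.447,0.0854,0.385,0.041,0,0.447,0.0854,0.42,0.045,0,0.447],
)

```text
clock: 39.7
position: [0.6389, 0.172, 0.149]
ee_rot: [0.836, 0.549, 0.0, -0.0]
ft_force: [0.8, -1.5, -0.7]
grip_width: 0.997
```

```bash
python3 - <<'E'
from h import *
snap('top','top19'); cases('top19'); to(.6421,.207,.12,-23.6)
E
```

```text
yellow [ 617.1 -228.1] size [49.9 51.3] yaw 8.9 (mod 90) px [386.9 177.1]
blue [766.6 113.6] size [100.1  71.4] yaw 10.2 (mod 90) px [256.2 121.7]
blue [ 611.5 -167.4] size [45.7 49.7] yaw 0.5 (mod 90) px [363.3 179.3]
clock 39.75 pos [0.6382 0.1792 0.1486] yang -23.1 tilt [-0.     0.005 -1.   ] w 0.0851 F [-2.7  6.6 -0.3] q [-0.58  0.49  0.33  1.49 -0.17  1.19 -0.63]
shift [ 0.027  -0.0073  0.0287] twist 0.009
```

Request:
jog_arm(
  steps=[0.0854,0.006,-0.002,0,0,0.0854,0.015,-0.004,0,0,0.0854,0.022,-0.006,0,0,0.0854,0.027,-0.007,0.005,0,0.0854,0.027,-0.007,0.012,0,0.0854,0.027,-0.007,0.02,0,0.0854,0.027,-0.007,0.027,0,0.0854,0.027,-0.007,0.03,0,0.0854,0.027,-0.007,0.03,0,0.0854,0.027,-0.007,0.03,0],
)

```text
clock: 40.75
position: [0.6439, 0.1957, 0.119]
ee_rot: [0.837, 0.547, 0.0, 0.0]
ft_force: [0.6, 0.6, 0.2]
grip_width: 1.0
```

```bash
python3 - <<'E'
from h import *
to(.6421,.207,.0445,-23.6); snap('wrist','wrist20'); print(wproj('wrist20',[.6421,.207,.052])); snap('side','side20')
E
```

```text
clock 40.75 pos [0.6439 0.1957 0.119 ] yang -23.6 tilt [ 0.  0. -1.] w 0.0854 F [0.6 0.6 0.2] q [-0.59  0.54  0.32  1.48 -0.18  1.15 -0.65]
shift [ 0.0097 -0.0062  0.0745] twist -0.0
[273.29896431 226.9240856 ]
```

View pics/wrist20.png

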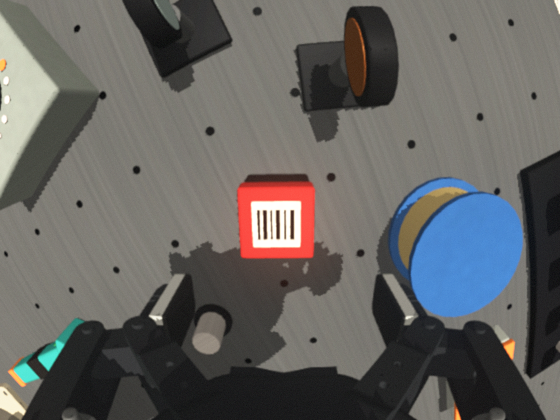

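View pics/side20.png

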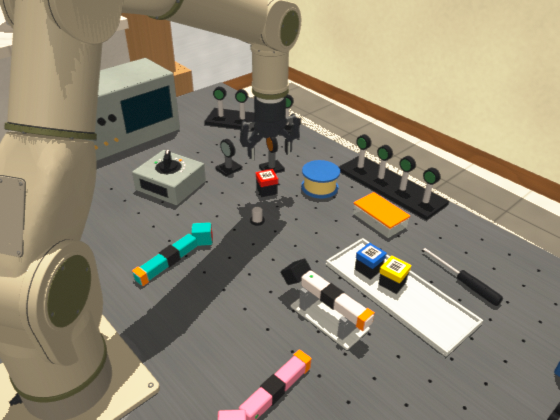

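Request:
jog_arm(
  steps=[0.0854,0.005,-0.003,0.005,0,0.0854,0.01,-0.005,0.015,0,0.0854,0.01,-0.005,0.028,0,0.0854,0.01,-0.005,0.042,0,0.0854,0.01,-0.005,0.056,0,0.0854,0.01,-0.005,0.067,0,0.0854,0.01,-0.005,0.074,0,0.0854,0.01,-0.005,0.0745,0,0,0.01,-0.005,0.0745,0,0,0.01,-0.005,0.0745,0],
)

```text
clock: 41.85
position: [0.6436, 0.207, 0.0451]
ee_rot: [0.837, 0.547, 0.001, 0.0]
ft_force: [0.3, 0.4, -0.2]
grip_width: 0.697
```

Request:
jog_arm(
  steps=[0,0,0,0,0,0,0,0,0,0,0,0,0,0,0,0,0,0,0,0,0,0,0,0,0,0,0,0,-0.008,0,0,0,0,-0.028,0,0,0,0,-0.055,0,0,0,0,-0.08,0,0,0,0,-0.1,0],
)

```text
clock: 42.85
position: [0.6432, 0.207, 0.1461]
ee_rot: [0.837, 0.547, 0.0, 0.0]
ft_force: [0.6, 0.8, -1.2]
grip_width: 0.554
```

```bash
python3 - <<'E'
from h import *
snap('top','top21'); cases('top21'); to(.607,-.348,.147,-2)
E
```

```text
yellow [ 617.2 -228.1] size [50.3 51.2] yaw 8.8 (mod 90) px [387.  177.1]
blue [763.4 126.4] size [99.1 98.7] yaw 0.7 (mod 90) px [252.3 122.2]
blue [ 611.5 -166.7] size [45.7 48.4] yaw 0.5 (mod 90) px [363.2 179.3]
clock 42.9 pos [0.6446 0.2073 0.1496] yang -23.6 tilt [ 0.005  0.002 -1.   ] w 0.0474 F [1.9 0.5 1.2] q [-0.61  0.52  0.32  1.45 -0.17  1.2  -0.68]
shift [-0.5239  0.188   0.0013] twist -0.377
```

Request:
jog_arm(
  steps=[0,-0.013,0.005,0,-0.02,0,-0.048,0.017,0,-0.06,0,-0.088,0.032,0,-0.1,0,-0.13,0.047,0,-0.15,0,-0.172,0.062,0,-0.2,0,-0.214,0.077,0,-0.24,0,-0.256,0.092,0,-0.29,0,-0.298,0.107,0,-0.33,0,-0.338,0.122,0,-0.37,0,-0.375,0.135,0,-0.377],
)

```text
clock: 43.9
position: [0.6159, -0.1929, 0.1441]
ee_rot: [0.719, 0.695, -0.0, -0.0]
ft_force: [1.2, -0.4, -1.1]
grip_width: 0.551
```

```bash
python3 - <<'E'
from h import *
to(.607,-.335,.147,-2)
E
```

```text
clock 43.9 pos [ 0.6159 -0.1929  0.1441] yang -2.0 tilt [-0.  0. -1.] w 0.0471 F [ 1.2 -0.4 -1.1] q [-0.06  0.46  0.38  1.55 -0.18  1.17  0.33]
shift [-0.1423 -0.0041 -0.0029] twist 0.001
```

Request:
jog_arm(
  steps=[0,-0.02,-0.001,0,0,0,-0.045,-0.001,0,0,0,-0.072,-0.002,0,0,0,-0.098,-0.003,0,0,0,-0.12,-0.004,0,0,0,-0.136,-0.004,0,0,0,-0.142,-0.004,0,0,0,-0.142,-0.004,0,0,0,-0.142,-0.004,0,0,0,-0.142,-0.004,0,0],
)

```text
clock: 44.9
position: [0.6083, -0.3309, 0.1442]
ee_rot: [0.719, 0.695, 0.0, -0.0]
ft_force: [-0.3, 0.0, -1.5]
grip_width: 0.553
```

```bash
python3 - <<'E'
from h import *
snap('wrist','wrist22'); snap('top','top22'); to(.607,-.335,.051,-2)
E
```

```text
clock 45.0 pos [ 0.6082 -0.3314  0.1443] yang -1.9 tilt [ 0.     0.001 -1.   ] w 0.0474 F [-0.5  0.2 -0.7] q [ 0.15  0.57  0.41  1.4  -0.23  1.22  0.55]
shift [-0.0037 -0.0011  0.0933] twist 0.001
```

View pics/wrist22.png

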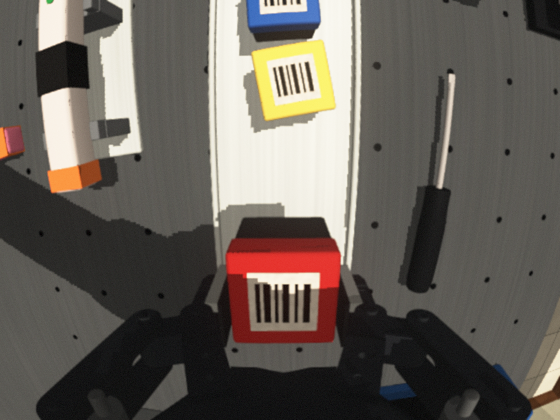

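Request:
jog_arm(
  steps=[0,-0.002,0,0.012,0,0,-0.003,-0.001,0.03,0,0,-0.003,-0.001,0.049,0,0,-0.003,-0.001,0.066,0,0,-0.003,-0.001,0.078,0,0,-0.003,-0.001,0.087,0,0,-0.003,-0.001,0.091,0,0,-0.003,-0.001,0.093,0,0,-0.003,-0.001,0.093,0,0,-0.003,-0.001,0.093,0],
)

```text
clock: 46.0
position: [0.607, -0.3357, 0.052]
ee_rot: [0.719, 0.695, 0.0, 0.0]
ft_force: [0.8, 0.9, -0.9]
grip_width: 0.556
```

```bash
python3 - <<'E'
from h import *
to(.607,-.335,.0503,-2)
E
```

```text
clock 46.0 pos [ 0.607  -0.3357  0.052 ] yang -2.0 tilt [ 0.001 -0.    -1.   ] w 0.0475 F [ 0.8  0.9 -0.9] q [ 0.17  0.66  0.38  1.47 -0.27  1.06  0.58]
shift [ 0.0007 -0.0001  0.0017] twist -0.0
```

Request:
jog_arm(
  steps=[0,0,0,0.001,0,0,0,0,0.002,0,0,0,0,0.002,0,0.06,0,0,0.002,0,0.065,0,0,0.001,0,0.07,0,0,0,0,0.07,0,0,0,0,0.07,0,0,-0.01,0,0.07,0,0,-0.035,0,0.07,0,0,-0.07,0],
)

```text
clock: 47.0
position: [0.6057, -0.3349, 0.121]
ee_rot: [0.719, 0.695, -0.001, -0.001]
ft_force: [0.7, -0.9, 0.6]
grip_width: 0.822
```

Request:
jog_arm(
  steps=[0.0854,0,0,-0.03,0,0.0854,0,-0.02,-0.06,0,0.0854,0,-0.05,-0.09,0,0.0854,0,-0.08,-0.11,0,0.0854,0,-0.11,-0.12,0,0.0854,0,-0.13,-0.12,0,0.0854,0,-0.13,-0.12,0,0.0854,0,-0.13,-0.12,0,0.0854,0,-0.13,-0.12,0,0.0854,0,-0.13,-0.12,0],
)

```text
clock: 48.0
position: [0.4774, -0.3306, 0.2409]
ee_rot: [0.719, 0.695, -0.0, -0.0]
ft_force: [0.4, -0.6, 0.3]
grip_width: 1.004
```

```bash
python3 - <<'E'
from h import *
snap('top','top23'); cases('top23'); snap('side','side23'); to(.6,-.3,.2); crop('top23',100,110,460,270,2.2,'c23'); crop('side23',120,130,500,360,2.1,'s23')
for c,p in {'red':(.607,-.335),'y':(.617,-.228),'b':(.611,-.167)}.items():
    d=np.array(p)-[.610,-.253]; a=np.radians(-1.8); print(c,np.round([d[0]*np.cos(a)+d[1]*np.sin(a),-d[0]*np.sin(a)+d[1]*np.cos(a)],3))
E
```

```text
red [ 606.2 -333.3] size [48.5 51.3] yaw 0.0 (mod 90) px [426.7 182.1]
yellow [ 617.  -227.8] size [49.9 51.8] yaw 8.8 (mod 90) px [386.9 177.4]
blue [763.4 126.4] size [99.1 98.7] yaw 0.7 (mod 90) px [252.3 122.2]
blue [ 610.2 -166.6] size [48.4 48.5] yaw 0.5 (mod 90) px [363.1 179.6]
clock 48.1 pos [ 0.4772 -0.3307  0.2409] yang -2.0 tilt [-0.001  0.    -1.   ] w 0.0853 F [ 0.2  1.1 -0.1] q [ 0.13  0.25  0.47  1.62 -0.11  1.31  0.59]
shift [0.035  0.1217 0.0408] twist None
red [-0.    -0.082]
y [0.006 0.025]
b [-0.002  0.086]
```

View pics/c23.png

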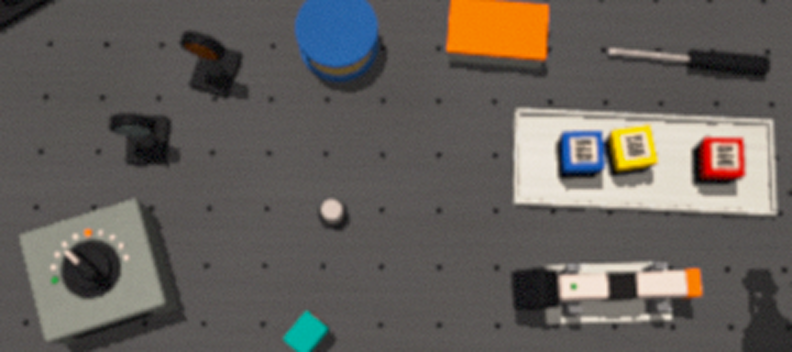

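View pics/s23.png

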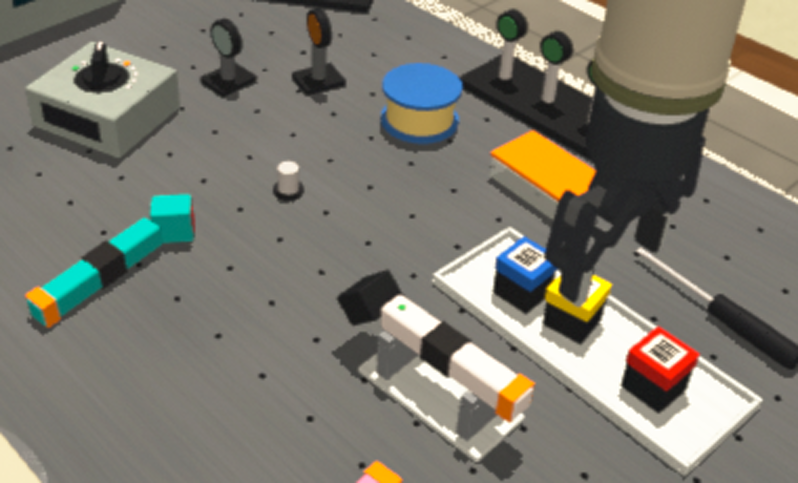

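```bash
python3 - <<'E'
from h import *
print(manip.hand_in())
E
```

```text
the job is handed in; nothing more can be done
None
```

The job is handed in at about 48 s of the 200 s allowed, and my last checks found nothing wrong. Hand-in gives no verdict, so I can't confirm that it passed.

- **Cases:** three were there: red, yellow and blue. There was no green case.
- **Scanning:** I scanned red, yellow and blue in that order, about 3 s each. The computed aim was within about 1 mm of each label's centre, with the window 64–66 mm away. The scanner stayed above the cases all the time.
- **Scanner:** it lies back in the cradle with its head the same way as at the start. The gripper let go within about 1.5 mm of where it had picked the scanner up.
- **Tally dial:** it stood at dot 6, so I turned it back three clicks. A close wrist-camera picture showed it on dot 3, and the final top view agrees.
- **Tray:** all three cases stand upright in it, at about y +86 (blue), +25 (yellow) and −82 mm (red) from its centre, and within 6 mm of its centre line.
- **Yellow case moved:** after I had put it down, the yellow case shifted about 3 cm and turned about 9°, probably the knock the task warned of. It stayed upright and well inside the tray, so I left it.
- **Other things:** in the last pictures none of the other things on the bench looked moved, and the gripper was open and clear of everything.

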